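# Drive the pins out of the peg rail into the catch tray

## Task

Clear the bending jig's peg rail: first slide the catch tray until its walled end stands close against the headed side of the rail, centred and square, and then drive every pin out of the rail with the punch, without touching a pin that is still in the rail with the fingers, so that all of them lie in the walled end of the tray before it leaves the rail. Then press down on the cork pad of the tray's deck and drag it back, sliding flat on the bench, to rest squarely centred between the tape corners. Leave the punch lying on its rubber mat, and leave the tin, chisel and sanding block alone.

Things in the scene. Friction and masses are not known exactly. Their poses are not given: they have to be found in the camera images.
- rail: Peg rail fixed on the bench: upright beech plank 210 mm long (its x), 44 mm thick (its y, faces at y -22 and +22 mm), 87 mm high; origin at the centre of its underside. Six round 16 mm through-holes run along its y axis, 65 mm above the bench, at x = -70, -42, -14, +14, +42, +70 mm. Some hold pins, the others are empty.
- rail_entry (a point): Middle of the rail's +y face at hole height (rail x 0, y +22, z 65 mm), the side to drive from. Pins sit with the head against the -y face and the tail 4 mm inside this face, held only by friction (under 1 N), and come out towards -y: a pin drops close beyond the -y face once its tail is clear, after the punch has gone right through the 44 mm.
- tray: Loose plywood catch tray, about 0.35 kg: flat board 210 mm (its x) by 220 mm (its y), 10 mm thick; origin at the centre of its underside. Its +y half has walls all round, 8 mm thick, tops 28 mm above the bench (inside: x -97 to +97, y +8 to +102 mm). The +y edge goes against the rail's -y face, x along the rail's x: its origin is then 132 mm from the rail's middle plane.
- tray_deck (a point): Centre of the top of the flat cork grip pad (190 by 95 mm, 3 mm thick, top 13 mm above the bench) glued on the tray's bare deck; at tray x 0, y -57.5 mm. The deck spans y -110 to 0 mm. The tray's underside is waxed (friction about 0.2), the cork grips (about 1.3): fingertips pressing on the pad with some 8 to 20 N slide the tray along; pushing one side of an edge turns it.
- mark: Four white tape corners flat on the bench, 250 by 250 mm outside, outlining the tray's resting place. Origin at its centre on the bench: the tray's origin belongs there, the tray's x axis along the mark's.
- punch: Pin punch, 0.2 kg: dark wooden handle of square section 24 by 24 mm, 100 mm long, with a steel shank 9 mm in diameter sticking out 80 mm from its +x end. Origin at the middle of the handle, on its axis (12 mm above what it lies on); x axis along the shank, tip at x = +130 mm.
- mat: Black rubber tool mat fixed flat on the bench, 230 mm (its x) by 110 mm (its y), 3 mm thick; origin at the centre of its underside. The punch starts on it and belongs there, lying flat.
- pin0: Pin of the rail's hole at x = -70 mm (absent if None): steel pin, 50 g: shank 14 mm diameter, 40 mm long, plus a head 20 mm diameter, 6 mm thick. Origin at mid-shank; y axis along the shank away from the head (tail end at y +20 mm, outer head face at y -26 mm).
- pin1: Pin of the rail's hole at x = -42 mm (absent if None): steel pin, 50 g: shank 14 mm diameter, 40 mm long, plus a head 20 mm diameter, 6 mm thick. Origin at mid-shank; y axis along the shank away from the head (tail end at y +20 mm, outer head face at y -26 mm).
- pin2: Pin of the rail's hole at x = -14 mm (absent if None): steel pin, 50 g: shank 14 mm diameter, 40 mm long, plus a head 20 mm diameter, 6 mm thick. Origin at mid-shank; y axis along the shank away from the head (tail end at y +20 mm, outer head face at y -26 mm).
- pin3: Pin of the rail's hole at x = +14 mm (absent if None): steel pin, 50 g: shank 14 mm diameter, 40 mm long, plus a head 20 mm diameter, 6 mm thick. Origin at mid-shank; y axis along the shank away from the head (tail end at y +20 mm, outer head face at y -26 mm).
- pin4: Pin of the rail's hole at x = +42 mm (absent if None): steel pin, 50 g: shank 14 mm diameter, 40 mm long, plus a head 20 mm diameter, 6 mm thick. Origin at mid-shank; y axis along the shank away from the head (tail end at y +20 mm, outer head face at y -26 mm).
- pin5: Pin of the rail's hole at x = +70 mm (absent if None): steel pin, 50 g: shank 14 mm diameter, 40 mm long, plus a head 20 mm diameter, 6 mm thick. Origin at mid-shank; y axis along the shank away from the head (tail end at y +20 mm, outer head face at y -26 mm).
- tin: Bystander: open steel tin, 76 mm across, 75 mm high; origin at its underside. Leave alone.
- chisel: Bystander: wooden-handled hand tool lying on the bench. Leave alone.
- sander: Bystander: cork sanding block 70 by 110 by 35 mm. Leave alone.

How it is judged:
By the outcome, as a careful person would: the job done as asked, in the order asked, and still so for the second after the job is handed in, with the robot touching nothing.
Of pin0, pin1, pin2, pin3, pin4, pin5 only 3 to 5 are there at a start; the rules pass over those that are not, and their reading is None.
At some moment in a run one of punch, tray may be knocked a few centimetres aside while the robot is not near it.
Once in a run the grip may slacken for a moment while it holds something.
It also fails if it takes over 210 s, if anything falls off the work surface, if the arm or the gripper's body presses on something with over 40 N, if the wrist force passes 120 N, or if a joint passes its speed limit or range.

## Robot

A 7-joint arm with a two-finger parallel gripper is mounted at the origin on the work surface. World frame = base frame: x ahead of the robot, y to its left, z up, the work surface at z = 0. Lengths are in m, angles in rad, forces in N, time in s.
With the tool pointing down it reaches from about 0.4 to 0.9 m from the base axis. Payload 5.5 kg.
Tool frame: the origin (TCP) lies on the centre line of the jaws, within the pads' length; the fingertips stand 11 mm ahead of it and the grasp point (between the pads) lies 8 mm behind it; z points along the fingers, y is the line along which they close (so a half turn about z gives the same grasp; the last joint's range is limited). The gripper opens to 92 mm and grips with 3 to 60 N. Pads are 19 mm wide; open, the fingers measure 130 mm over their backs; the gripper's body (75 mm by 190 mm) begins 47 mm behind the grasp point.
Start: joints at [1.441, 0.501, -0.427, 1.55, 0.221, 1.138, -0.21], TCP at [0.249, -0.6, 0.238] pointing down, gripper open.
Joint ranges: [-2.88, 2.88], [-0.31, 2.03], [-1.54, 1.56], [0.2, 2.42], [-1.41, 4.55], [0.19, 2.02], [-2.57, 2.57]. Speed limits (rad/s): [2.57, 2.57, 3.14, 3.14, 3.14, 3.14, 3.14].

## Interface

Orientations are given as a 3x3 rotation matrix whose columns are the frame's x, y, z axes.
In Python, from workcell import arm, optics, boxes_of, silhouettes gives the robot as it stands. The module is installed in compiled form; this text tells all that it offers.
- The arm moves only by the tool servo_tool, never from a script. Its argument "steps" is a list of rows, each an object with "gripper": the opening, from -1 (shut) to 1 (fully open), so that 0 is half open; "delta_pos": the shift along the tool's x, y, z in mm, a list of three; "twist": the turn, a rotation vector about the tool's x, y, z in rad, a list of three. In form: [{"gripper": gripper, "delta_pos": [dx, dy, dz], "twist": [wx, wy, wz]}, ...]. A call has 1 to 5 rows; each row is the pose to reach, as a shift and turn from the pose commanded when the call began, along the tool's axes at that moment; what a row does not reach only later rows make up. A row lasts 1/10 s, in which the tool goes at most 50 mm and 8.59 degrees, less where a joint would pass 70% of its speed; a pose out of reach is approached as far as the arm can. A call with a gripper value outside its range is refused whole. The fingers move at their own pace and stop on an object; "squeeze" is the grip in N (left out, the last holds). Time passes only in rows, so rows that repeat a pose let the fingers close. It gives the time, the measured TCP pose, the force, the opening and the grip force at its end, in the units of the state.
- arm.get_obs(): the state, without advancing time (a new reading comes with each control period).
- optics.read_camera(name): name is "scene" or "top" or "wrist"; returns the picture (384x512x3 uint8, red, green, blue); there is no depth.
- optics.camera_params(name): a dict with "vertical_fov" (degrees; the focal length in pixels is half the picture's height over the tangent of half this angle, whatever the lens; pixels are square), "cx", "cy" (the principal point, pixels), "world_to_cam" (4x4, takes a point from world to camera coordinates). Camera axes: x right, y down, z forward; pixel columns grow to the right and rows downward; lengths in m; the calibration is good to about 2 mm. A picture is of the moment at which its call begins: read the wrist's pose just before it. camera_params takes no time and is no camera call; for the wrist camera it gives the pose at the moment of the call.
- arm.close_job(): hands the job in; it is judged then, once.
Trained networks look in the newest picture that a camera, given by its name, has taken for a name from the list of things; names that differ only in an ending like _2 or _b are one class to them, and where a whole thing is asked for, a point or a joint stands for the part that bears it (a point fixed in the world has none). Each returns a list of dicts, best first, with "confidence" (0 to 1); they miss things now and then, are a little off and sometimes report something else, mostly with a low value. They report only what shows in the picture. A call takes as long as a camera call.
- boxes_of(label, camera): "point" ([x, y, z] in m, in world coordinates, good to about 4 mm: the middle of the surface that is visible of it).
- silhouettes(label, camera): "pixels" (384x512 bool, what is visible of it).
The state is a dict: "time_s": time; "qpos": joint angles; "qvel": joint speeds; "tau": joint torques, N m; "tcp_pos": TCP position; "orientation": TCP orientation; "wrist_force": force on the tool from outside, world axes, zero at the start; "wrist_torque": the same for the moment, N m; "gripper_width": opening from 0.0 (shut) to 1.0 (fully open); "grip_force": force on a finger pad.
Only numpy, scipy, OpenCV 4.12 (cv2) and the standard library are available. Lean on these libraries where they do the work, as an engineer would, in place of code of your own. Each camera call takes 0.05 s, during which the arm holds its last target. There are 200 camera calls.

## Working session

There is one attempt and no reset: what is moved stays moved. The work goes in short steps, Python scripts to look and compute and a tool call to move; the robot and the scene stay as the last step left them, time stands still between calls to the robot, and variables do not carry over. Pictures are saved under pics/ and viewed, at most 14 in all, crops included, and the job is handed in when it is done.

Besides the shell and the picture viewer there is one more tool, called after "Request:" as a command line: name --argument value ..., lists and objects as JSON in quotes. servo_tool: Moves the arm, as the interface text tells. Its arguments: {"type":"object","properties":{"steps":{"type":"array"},"squeeze":{"type":"number"}},"required":["steps"]}

```bash
mkdir -p pics; ls; cat > h.py <<'E'
import numpy as np, cv2
from workcell import arm, optics, boxes_of, silhouettes
def K(n):
    p=optics.camera_params(n); f=192/np.tan(np.radians(p["vertical_fov"])/2); return f,p["cx"],p["cy"],np.array(p["world_to_cam"])
def proj(n,P,k=None):
    f,cx,cy,T=k or K(n); P=np.atleast_2d(P); c=P@T[:3,:3].T+T[:3,3]; return np.c_[f*c[:,0]/c[:,2]+cx,f*c[:,1]/c[:,2]+cy]
def unproj(n,uv,z,k=None):
    f,cx,cy,T=k or K(n); uv=np.atleast_2d(uv); d=np.c_[(uv[:,0]-cx)/f,(uv[:,1]-cy)/f,np.ones(len(uv))]@T[:3,:3]
    o=-T[:3,:3].T@T[:3,3]; s=(z-o[2])/d[:,2]; return o+d*s[:,None]
def snap(n,fn,crop=None,scale=1):
    im=optics.read_camera(n); o=im if crop is None else im[crop[1]:crop[3],crop[0]:crop[2]]
    o=cv2.resize(o,None,fx=scale,fy=scale,interpolation=cv2.INTER_CUBIC); cv2.imwrite("pics/"+fn,o[:,:,::-1]); return im
E
python3 - <<'E'
from h import *
o=arm.get_obs(); print(o["time_s"],o["tcp_pos"],o["orientation"],o["gripper_width"])
a=snap("top","top0.png",None,1.5); b=snap("scene","scene0.png",None,1.5)
np.set_printoptions(precision=3,suppress=True)
for n in("top","scene"):print(K(n))
for l in "rail rail_entry tray tray_deck mark punch mat pin0 tin chisel sander".split():
  for n in("top","scene"): print(l,n,[(np.round(d["point"],3),round(d["confidence"],2)) for d in boxes_of(l,n)[:6]])
E
```

```text
pics
0.0 [ 0.24848471 -0.5998824   0.23668043] [[ 9.23826660e-01  3.82810393e-01 -7.10468703e-04]
 [ 3.82811051e-01 -9.23824897e-01  1.80542653e-03]
 [ 3.47873639e-05 -1.93987643e-03 -9.99998118e-01]] 0.9996066635816062
(np.float64(462.76349265395066), 257.61573478015544, 183.78904011007947, array([[-0.103, -0.995,  0.005,  0.089],
       [-0.973,  0.1  , -0.209,  0.578],
       [ 0.207, -0.027, -0.978,  1.309],
       [ 0.   ,  0.   ,  0.   ,  1.   ]]))
(np.float64(491.5611370159107), 266.3898248564499, 194.38008295183155, array([[ 0.475,  0.88 ,  0.017, -0.342],
       [ 0.613, -0.317, -0.724, -0.303],
       [-0.631,  0.354, -0.69 ,  1.483],
       [ 0.   ,  0.   ,  0.   ,  1.   ]]))
rail top [(array([0.499, 0.101, 0.088]), 0.89)]
rail scene [(array([0.57 , 0.086, 0.071]), 0.76)]
rail_entry top [(array([0.502, 0.099, 0.087]), 0.6), (array([0.732, 0.243, 0.031]), 0.26)]
rail_entry scene [(array([0.569, 0.091, 0.074]), 0.67)]
tray top [(array([ 0.486, -0.223,  0.012]), 0.76), (array([ 0.732, -0.041,  0.022]), 0.75)]
tray scene [(array([ 0.493, -0.226,  0.016]), 0.84), (array([0.571,
[... 183 characters left out ...]
p []
mark scene [(array([0.459, 0.369, 0.021]), 0.62), (array([ 0.632, -0.104,  0.   ]), 0.57)]
punch top [(array([0.458, 0.366, 0.03 ]), 0.72)]
punch scene [(array([0.462, 0.371, 0.021]), 0.86)]
mat top [(array([0.439, 0.338, 0.004]), 0.68)]
mat scene [(array([0.472, 0.315, 0.004]), 0.58)]
pin0 top []
pin0 scene [(array([0.591, 0.064, 0.065]), 0.6)]
tin top [(array([0.735, 0.245, 0.036]), 0.59), (array([0.503, 0.1  , 0.09 ]), 0.41)]
tin scene [(array([0.73 , 0.237, 0.056]), 0.8)]
chisel top [(array([ 0.731, -0.044,  0.022]), 0.87)]
chisel scene []
sander top [(array([ 0.729, -0.249,  0.03 ]), 0.94), (array([0.501, 0.101, 0.092]), 0.32)]
sander scene [(array([ 0.746, -0.256,  0.037]), 0.55)]
```

View pics/top0.png

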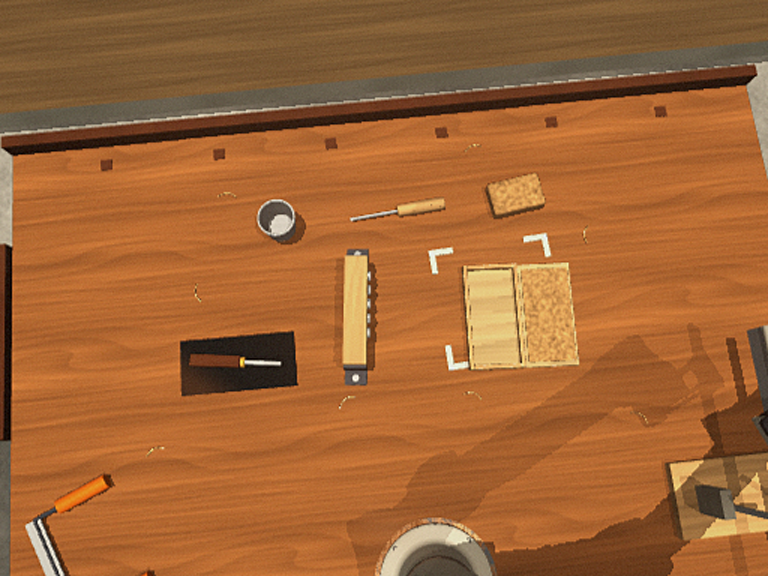

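View pics/scene0.png

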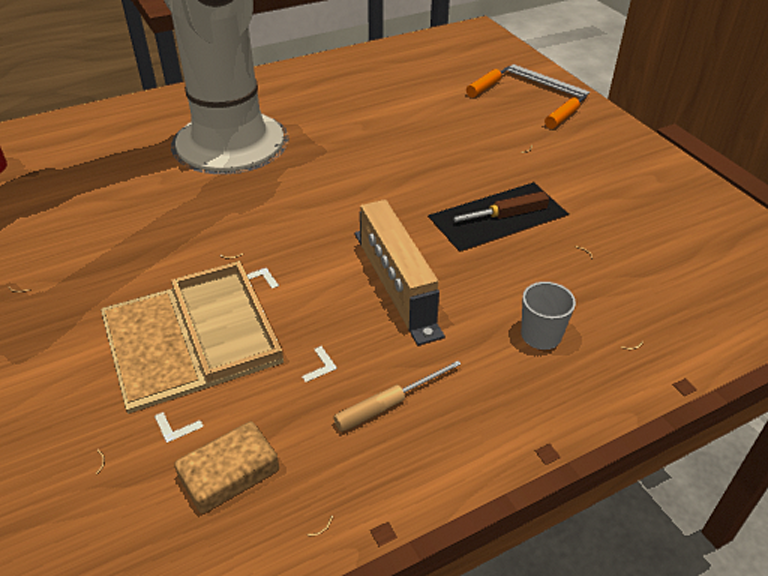

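The pictures show the rail (top pic px ~(355,310)) running along world x with heads on its right, which is the -y side. The tray (520,315) has its walled half facing the rail, and the punch lies on the mat (235,362) with its shank pointing at the rail. Next I fit poses by projecting models onto the silhouettes.

```bash
cat >> h.py <<'E'
from scipy.optimize import minimize
def box(x0,x1,y0,y1,z0,z1): return np.array([[x,y,z] for x in(x0,x1) for y in(y0,y1) for z in(z0,z1)])/1000
RAIL=[box(-105,105,-22,22,0,87)]
TRAY=[box(-105,105,-110,110,0,10),box(-105,105,0,110,0,28)]
PUNCH=[box(-50,50,-12,12,-12,12),box(50,130,-4.5,4.5,-4.5,4.5)]
MAT=[box(-115,115,-55,55,0,3)]
def xf(P,p,z=0):
    c,s=np.cos(p[2]),np.sin(p[2]); return np.c_[P[:,0]*c-P[:,1]*s+p[0],P[:,0]*s+P[:,1]*c+p[1],P[:,2]+z]
def render(n,boxes,p,z,k):
    m=np.zeros((384*2,512*2),np.uint8)
    for B in boxes:
        h=cv2.convexHull((proj(n,xf(B,p,z),k)*2*16+8).astype(np.int32)); cv2.fillConvexPoly(m,h,255,shift=4)
    return cv2.resize(m,(512,384),interpolation=cv2.INTER_AREA).astype(float)/255
def fit(label,boxes,p0,z=0,cams=("top","scene"),masks=None):
    ms={n:(masks[n] if masks else silhouettes(label,n)[0]["pixels"]).astype(np.float32) for n in cams}
    ks={n:K(n) for n in cams}; g=lambda a:cv2.GaussianBlur(a,(0,0),1.5)
    def cost(p): return sum(((g(render(n,boxes,p,z,ks[n]))-g(ms[n]))**2).sum()/ms[n].sum() for n in cams)
    r=minimize(cost,p0,method="Nelder-Mead",options=dict(initial_simplex=np.array(p0)+np.array([[0,0,0],[.01,0,0],[0,.01,0],[0,0,.1]]),xatol=1e-4,fatol=1e-5))
    return r.x,r.fun
E
python3 - <<'E'
from h import *
np.set_printoptions(precision=4,suppress=True)
for n in("top","scene"): optics.read_camera(n)
for l,B,p,z in(("rail",RAIL,[.5,.1,1.5],0),("tray",TRAY,[.486,-.223,0.05],0),("punch",PUNCH,[.46,.38,-1.5],.015),("mat",MAT,[.44,.34,-1.5],0)):
  if l=="rail":p=[.5,.1,0.]
  for c in(("top",),("scene",)):
    try: print(l,c,*fit(l,B,p,z,c))
    except Exception as e: print(l,c,e)
E
```

```text
rail ('top',) [ 0.5037  0.0986 -0.091 ] 0.11466838960188971
rail ('scene',) [ 0.5299  0.0978 -0.1051] 0.08898144117390841
tray ('top',) [ 0.4867 -0.2316 -0.0606] 0.002846271050060725
tray ('scene',) [ 0.4851 -0.2279 -0.0545] 0.0009865648133431902
punch ('top',) [ 0.4583  0.382  -1.7207] 0.018256069581136056
punch ('scene',) [ 0.4564  0.3886 -1.6884] 0.06633375951865873
mat ('top',) [ 0.45    0.3435 -1.5849] 0.11341313102402625
mat ('scene',) [ 0.4494  0.3443 -1.5926] 0.210586426834256
```

```bash
python3 - <<'E'
from h import *
np.set_printoptions(precision=4,suppress=True)
a=optics.read_camera("top"); b=optics.read_camera("scene")
# mat
ms={}
for n in("top","scene"):
    m=silhouettes("mat",n)[0]["pixels"]; p=silhouettes("punch",n)[0]["pixels"]; ms[n]=m|p
for c in(("top",),("scene",)): print("mat",fit("mat",MAT+[],[.45,.344,-1.59],0,c,ms))
for n,im in(("top",a),("scene",b)):
    w=(im.min(2)>190).astype(np.uint8); k,lab,st,ce=cv2.connectedComponentsWithStats(w)
    for i in range(1,k):
        if st[i,4]>25: 
            ys,xs=np.where(lab==i); P=unproj(n,np.c_[xs,ys],0); print(n,st[i],P.min(0)[:2],P.max(0)[:2])
m1=silhouettes("rail","top")[0]["pixels"]; m2=silhouettes("rail","scene")[0]["pixels"]
def crop(im,m,x0,y0,w,h,s):
    c=cv2.resize(im[y0:y0+h,x0:x0+w],None,fx=s,fy=s,interpolation=cv2.INTER_CUBIC); return c
A=crop(a,m1,215,160,50,100,6); B=crop(b,m2,225,125,80,110,5.4545)
H=min(A.shape[0],B.shape[0]); o=np.hstack([A[:H],B[:H]]); print(o.shape); cv2.imwrite("pics/rail.png",o[:,:,::-1])
E
```

```text
mat (array([ 0.4504,  0.3424, -1.5771]), np.float64(0.004239718262483268))
mat (array([ 0.4494,  0.3458, -1.5967]), np.float64(0.012944335063106547))
top [180 144  15  12  86] [0.7113 0.2148] [0.7481 0.259 ]
top [349 156  18  15  87] [ 0.6066 -0.3144] [ 0.6536 -0.2653]
top [286 165  16  17  89] [ 0.5952 -0.1128] [ 0.6438 -0.0651]
top [297 230  15  16  84] [ 0.3949 -0.1143] [ 0.442  -0.0755]
top [163 241  24   2  38] [0.4406 0.2602] [0.4507 0.3291]
top [ 25 346  17  38  75] [0.0864 0.6961] [0.1908 0.7412]
top [ 17 348  20  36 152] [0.0878 0.7102] [0.1868 0.7639]
top [298 353  14  10  54] [ 0.0648 -0.0715] [ 0.0893 -0.0348]
scene [165 179  20  13  85] [ 0.3918 -0.1056] [ 0.44   -0.0717]
scene [202 231  22  23 150] [ 0.5921 -0.1097] [ 0.6416 -0.0618]
scene [269 246  27  14  27] [0.7132 0.0064] [0.7195 0.0731]
scene [104 275  31  20 191] [ 0.6039 -0.3118] [ 0.652  -0.2618]
(600, 736, 3)
```

View pics/rail.png

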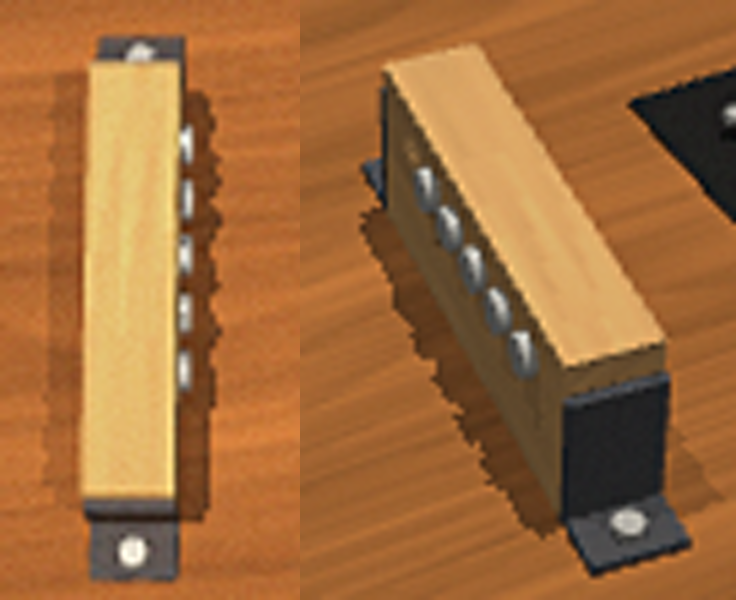

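The crop shows five heads (top view rows 145 to 370), and the hole nearest the robot (scene crop (412,150)) is empty, so pins 1 to 5 are present. I solve the rail pose from the top-face corners and the mark pose from its corner pieces.

```bash
python3 - <<'E'
from h import *
from scipy.optimize import least_squares
np.set_printoptions(precision=4,suppress=True)
t=np.array([[90,62],[183,66],[175,498],[82,496]])/6+[215,160]-.5
s=np.array([[385,68],[478,45],[665,340],[565,365]])/5.4545+[225,125]-.5
Pt=np.array([[105,22,87],[105,-22,87],[-105,-22,87],[-105,22,87]])/1000
Ps=np.array([[-105,-22,87],[-105,22,87],[105,22,87],[105,-22,87]])/1000
for nm,c in(("top",[("top",Pt,t)]),("scene",[("scene",Ps,s)]),("both",[("top",Pt,t),("scene",Ps,s)])):
    r=least_squares(lambda p:np.concatenate([(proj(n,xf(P,p))-u).ravel() for n,P,u in c]),[.5,.1,0]); print(nm,r.x,r.fun)
# mark: white masks fit; L arms
ims={n:optics.read_camera(n) for n in("top","scene")}
def L(sx,sy,a,w):
    return [box(*sorted((sx*125,sx*(125-a))),*sorted((sy*125,sy*(125-w))),0,0),box(*sorted((sx*125,sx*(125-w))),*sorted((sy*125,sy*(125-a))),0,0)]
cs={"top":[(286,165,16,17),(349,156,18,15)],"scene":[(202,231,22,23),(104,275,31,20)]}
for n in cs:
    m=np.zeros((384,512),np.float32); w=(ims[n].min(2)>170)
    for x,y,a,b in cs[n]: m[y-2:y+b+2,x-2:x+a+2]=w[y-2:y+b+2,x-2:x+a+2]
    for aw in((35,10),(40,10),(40,12)):
      print(n,aw,fit("mark",L(1,1,*aw)+L(1,-1,*aw),[.523,-.19,-.05],0,(n,),{n:m}))
E
```

```text
top [ 0.5208  0.0965 -0.1129] [ 0.2523  0.2316 -0.1822 -0.2737  0.0016 -0.067  -0.0695  0.1076]
scene [ 0.578   0.2132 -0.1911] [-0.1464 -1.6909 -0.3873 -0.4642  0.4578  1.148   0.0194  0.4924]
both [ 0.5603  0.1654 -0.1175] [-24.1996 -10.5006 -24.7042 -10.9382 -25.6769 -11.4395 -25.6733 -11.3372
 -23.5323   0.7837 -23.9371   1.2112 -19.5455   1.851  -19.63     2.1996]
top (35, 10) (array([ 0.5224, -0.195 ,  0.049 ]), np.float64(0.09747996537697501))
top (40, 10) (array([ 0.5221, -0.1948,  0.05  ]), np.float64(0.04760028057866254))
top (40, 12) (array([ 0.5235, -0.1952,  0.052 ]), np.float64(0.05922202807881045))
scene (35, 10) (array([ 0.5198, -0.1916,  0.0512]), np.float64(0.1302016822063178))
scene (40, 10) (array([ 0.5201, -0.1915,  0.0498]), np.float64(0.06435043961693113))
scene (40, 12) (array([ 0.5209, -0.191 ,  0.046 ]), np.float64(0.07483633860898231))
```

```bash
python3 - <<'E'
from h import *
from scipy.optimize import least_squares
np.set_printoptions(precision=4,suppress=True)
t=np.array([[90,62],[183,66],[175,498],[82,496]])/6+[215,160]-.5
s=(np.array([[385,68],[478,45],[665,340],[565,365]])-[300,0])/5.4545+[225,125]-.5
Pt=np.array([[105,22,87],[105,-22,87],[-105,-22,87],[-105,22,87]])/1000
Ps=np.array([[-105,-22,87],[-105,22,87],[105,22,87],[105,-22,87]])/1000
for nm,c in(("top",[("top",Pt,t)]),("scene",[("scene",Ps,s)]),("both",[("top",Pt,t),("scene",Ps,s)])):
    r=least_squares(lambda p:np.concatenate([(proj(n,xf(P,p))-u).ravel() for n,P,u in c]),[.5,.1,0]); print(nm,r.x,r.fun)
E
```

```text
top [ 0.5208  0.0965 -0.1129] [ 0.2523  0.2316 -0.1822 -0.2737  0.0016 -0.067  -0.0695  0.1076]
scene [ 0.5206  0.1002 -0.1147] [-0.0306 -0.5965 -0.1596 -0.1782  0.3031  0.1134 -0.1308  0.4699]
both [ 0.5211  0.0986 -0.1128] [-0.4678  0.2133 -0.9023 -0.2934 -0.7353 -0.0874 -0.8066  0.0887 -0.6405
 -0.2818 -0.7619  0.1115 -0.1838  0.4435 -0.6229  0.8322]
```

```bash
cat >> h.py <<'E'
from scipy.spatial.transform import Rotation as Ro
def go(x,y,z,yawy=None):
    """tool-frame mm shift and twist to bring the TCP to x,y,z, tool pointing down, tool y axis at angle yawy (world)"""
    o=arm.get_obs(); R=np.array(o["orientation"]); d=R.T@(np.array([x,y,z])-o["tcp_pos"])*1000
    tw=np.zeros(3)
    if yawy is not None:
        c,s=np.cos(yawy),np.sin(yawy); G=np.array([[-s,c,0],[c,s,0],[0,0,-1.]]).T
        # columns x,y,z: y=(c,s,0), z=down, x=y cross z
        Y=np.array([c,s,0]);Z=np.array([0,0,-1.]);G=np.c_[np.cross(Y,Z),Y,Z]; tw=Ro.from_matrix(R.T@G).as_rotvec()
    print("t",round(o["time_s"],2),"tcp",np.round(o["tcp_pos"],4),"F",np.round(o["wrist_force"],1),"yawy",round(float(np.arctan2(R[1,1],R[0,1])),4),"tilt",np.round(R[:2,2],4),"w",round(o["gripper_width"],3),"g",round(o["grip_force"],1),"q",np.round(o["qpos"],2))
    print("delta",np.round(d,1).tolist(),"twist",np.round(tw,4).tolist())
E
python3 -c "
from h import *
go(.4827,-.2871,.11,-.057)"
```

```text
t 2.2 tcp [ 0.2488 -0.6005  0.2377] F [ 0.8 -0.5 -0.6] yawy -1.178 tilt [0. 0.] w 0.999 g 0.0 q [ 1.44  0.5  -0.43  1.55  0.22  1.14 -0.21]
delta [336.0, -200.0, 127.7] twist [0.0, -0.0, -1.121]
```

Request:
servo_tool --steps '[{"gripper": 1, "delta_pos": [34, -20, 13], "twist": [0, 0, -0.14]}, {"gripper": 1, "delta_pos": [70, -40, 26], "twist": [0, 0, -0.28]}, {"gripper": 1, "delta_pos": [105, -62, 39], "twist": [0, 0, -0.42]}, {"gripper": 1, "delta_pos": [140, -83, 52], "twist": [0, 0, -0.56]}, {"gripper": 1, "delta_pos": [175, -104, 65], "twist": [0, 0, -0.7]}]'

```text
time_s: 2.7
tcp_pos: [0.3715, -0.4362, 0.1726]
orientation: [[0.455, 0.89, 0.0], [0.89, -0.455, -0.001], [-0.0, 0.001, -1.0]]
wrist_force: [0.4, -1.0, -1.4]
gripper_width: 0.999
grip_force: 0.0
```

```bash
python3 -c "
from h import *
go(.4827,-.2871,.11,-.057)"
```

```text
t 2.7 tcp [ 0.3715 -0.4362  0.1726] F [ 0.4 -1.  -1.4] yawy -0.4724 tilt [ 0.0005 -0.0007] w 0.999 g 0.0 q [ 1.3   0.48 -0.62  1.8   0.33  0.97  0.07]
delta [183.4, 31.1, 62.5] twist [0.0006, 0.0005, -0.4154]
```

Request:
servo_tool --steps '[{"gripper": 1, "delta_pos": [45, 8, 15], "twist": [0, 0, -0.12]}, {"gripper": 1, "delta_pos": [90, 16, 30], "twist": [0, 0, -0.24]}, {"gripper": 1, "delta_pos": [135, 24, 46], "twist": [0, 0, -0.36]}, {"gripper": 1, "delta_pos": [183, 31, 62], "twist": [0, 0, -0.415]}, {"gripper": 1, "delta_pos": [183, 31, 62], "twist": [0, 0, -0.415]}]'

```text
time_s: 3.2
tcp_pos: [0.4862, -0.2804, 0.1097]
orientation: [[0.051, 0.999, 0.002], [0.999, -0.051, 0.006], [0.006, 0.001, -1.0]]
wrist_force: [0.7, 0.5, 0.3]
gripper_width: 1.0
grip_force: 0.0
```

```bash
python3 -c "
from h import *
optics.read_camera('top'); np.set_printoptions(precision=4,suppress=True)
try: print(fit('tray',TRAY,[.486,-.2316,-.057],0,('top',)))
except Exception as e: print(e)
im=snap('wrist','w0.png',None,1)
print([ (d['point'],d['confidence']) for d in boxes_of('tray_deck','wrist')])
go(.4827,-.2871,.04,-.057)"
```

```text
(array([ 0.4865, -0.224 , -0.0446]), np.float64(0.18555881608434974))
[([0.4893, -0.2096, 0.0075], 0.57)]
t 3.4 tcp [ 0.4819 -0.2907  0.1109] F [ 0.3 -0.4  0.2] yawy -0.0648 tilt [-0.0004 -0.0011] w 1.001 g 0.0 q [ 1.03  0.57 -0.69  1.87  0.47  0.87  0.04]
delta [3.7, 0.6, 70.9] twist [-0.0003, 0.0011, -0.0078]
```

View pics/w0.png

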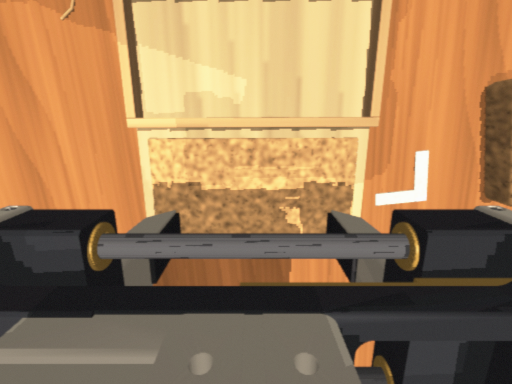

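The wrist view shows the fingers centred over the cork pad (pad cols 145–365, fingers 165–350) and the tray's middle wall level at row ~122. I compare this with the prediction.

```bash
python3 -c "
from h import *
np.set_printoptions(precision=1,suppress=True)
P=np.array([[-105,0,28],[105,0,28],[-105,0,10],[105,0,10],[105,8,28],[-105,8,28]])/1000
print(proj('wrist',xf(P,[.486,-.2297,-.057])))
"
```

```text
[[125.3 125.3]
 [378.2 123.1]
 [134.5 124.6]
 [369.1 122.7]
 [379.2 113.2]
 [124.1 115.3]]
```

Request:
servo_tool --steps '[{"gripper": 1, "delta_pos": [3, 0, 35], "twist": [0, 0, 0]}, {"gripper": 1, "delta_pos": [3, 0, 70], "twist": [0, 0, 0]}, {"gripper": 1, "delta_pos": [3, 0, 77], "twist": [0, 0, 0]}, {"gripper": 1, "delta_pos": [3, 0, 82], "twist": [0, 0, 0]}]'

```text
time_s: 3.8
tcp_pos: [0.4816, -0.2876, 0.0285]
orientation: [[0.066, 0.998, -0.001], [0.998, -0.066, -0.0], [-0.0, -0.001, -1.0]]
wrist_force: [0.1, 0.2, -0.2]
gripper_width: 0.998
grip_force: 0.0
```

Request:
servo_tool --steps '[{"gripper": 1, "delta_pos": [0, 0, 4], "twist": [0, 0, 0]}, {"gripper": 1, "delta_pos": [0, 0, 6], "twist": [0, 0, 0]}]'

```text
time_s: 4.0
tcp_pos: [0.4833, -0.2873, 0.0242]
orientation: [[0.064, 0.998, 0.001], [0.998, -0.064, -0.002], [-0.002, 0.002, -1.0]]
wrist_force: [-5.1, 2.2, 22.9]
gripper_width: 1.001
grip_force: 11.3
```

Request:
servo_tool --steps '[{"gripper": 1, "delta_pos": [0, 0, -0.6], "twist": [0, 0, 0]}, {"gripper": 1, "delta_pos": [0, 0, -0.6], "twist": [0, 0, 0]}]'

```text
time_s: 4.2
tcp_pos: [0.4834, -0.2868, 0.0245]
orientation: [[0.063, 0.998, 0.002], [0.998, -0.063, -0.001], [-0.001, 0.002, -1.0]]
wrist_force: [1.1, -0.7, -0.1]
gripper_width: 0.996
grip_force: 0.0
```

```bash
python3 -c "
from h import *
# tray origin/fingers relation: after pressing, tray moves rigidly with tool.
o=arm.get_obs(); R=np.array(o['orientation']); t=np.array([.486,-.2297]); yaw=-.057
g=-.113; rl=np.array([.5207,.0984]); ry=np.array([-np.sin(g),np.cos(g)])
tg=rl-ry*.140
ph=np.arctan2(R[1,1],R[0,1]); rel=Ro.from_euler('z',-yaw).as_matrix()[:2,:2]@(np.array(o['tcp_pos'])[:2]-t); print('rel',rel)
G=Ro.from_euler('z',g).as_matrix()[:2,:2]@rel+tg; print('goal',tg,G)
go(*G,o['tcp_pos'][2],ph+g-yaw)
"
```

```text
rel [ 0.00069788 -0.05715133]
goal [ 0.50491365 -0.04070712] [ 0.49916271 -0.09757265]
t 4.2 tcp [ 0.4834 -0.2868  0.0245] F [ 1.1 -0.7 -0.1] yawy -0.0632 tilt [ 0.0019 -0.0013] w 0.996 g 0.0 q [ 0.95  0.7  -0.6   1.9   0.58  0.72 -0.06]
delta [189.8, 3.7, -0.2] twist [0.002, 0.0011, 0.056]
```

Request:
servo_tool --steps '[{"gripper": 1, "delta_pos": [0, 0, 0.3], "twist": [0, 0, 0]}, {"gripper": 1, "delta_pos": [0, 0, 0.3], "twist": [0, 0, 0]}]'

```text
time_s: 4.4
tcp_pos: [0.4834, -0.2868, 0.0243]
orientation: [[0.063, 0.998, 0.001], [0.998, -0.063, -0.001], [-0.001, 0.001, -1.0]]
wrist_force: [-1.5, 0.2, 7.6]
gripper_width: 1.0
grip_force: 3.6
```

Request:
servo_tool --steps '[{"gripper": 1, "delta_pos": [0, 0, 0.25], "twist": [0, 0, 0]}, {"gripper": 1, "delta_pos": [4, 0, 0.25], "twist": [0, 0, 0]}, {"gripper": 1, "delta_pos": [12, 0, 0.25], "twist": [0, 0, 0.005]}, {"gripper": 1, "delta_pos": [22, 0, 0.25], "twist": [0, 0, 0.01]}]'

```text
time_s: 4.8
tcp_pos: [0.4848, -0.2671, 0.0244]
orientation: [[0.075, 0.997, 0.002], [0.997, -0.075, -0.004], [-0.004, 0.002, -1.0]]
wrist_force: [-1.1, -3.5, 8.4]
gripper_width: 0.999
grip_force: 3.8
```

Request:
servo_tool --steps '[{"gripper": 1, "delta_pos": [14, 0, 0.15], "twist": [0, 0, 0.005]}, {"gripper": 1, "delta_pos": [28, 0, 0.15], "twist": [0, 0, 0.01]}, {"gripper": 1, "delta_pos": [42, 0.5, 0.15], "twist": [0, 0, 0.015]}, {"gripper": 1, "delta_pos": [56, 0.5, 0.15], "twist": [0, 0, 0.02]}]'

```text
time_s: 5.2
tcp_pos: [0.4897, -0.2106, 0.0244]
orientation: [[0.094, 0.996, 0.002], [0.996, -0.094, -0.004], [-0.004, 0.002, -1.0]]
wrist_force: [-0.8, -3.8, 10.7]
gripper_width: 1.001
grip_force: 4.7
```

```bash
python3 -c "
from h import *
go(.4992,-.0976,.0243,-.0632-.056)"
```

```text
t 5.2 tcp [ 0.4897 -0.2106  0.0244] F [-0.8 -3.8 10.7] yawy -0.0942 tilt [ 0.002  -0.0041] w 1.001 g 4.7 q [ 0.83  0.66 -0.6   1.97  0.58  0.68 -0.23]
delta [113.4, -1.2, -0.4] twist [0.0024, 0.0039, 0.025]
```

Request:
servo_tool --steps '[{"gripper": 1, "delta_pos": [14, 0, 0.05], "twist": [0, 0, 0.005]}, {"gripper": 1, "delta_pos": [28, 0, 0.05], "twist": [0, 0, 0.01]}, {"gripper": 1, "delta_pos": [42, -0.5, 0.05], "twist": [0, 0, 0.015]}, {"gripper": 1, "delta_pos": [56, -0.5, 0.05], "twist": [0, 0, 0.018]}]'

```text
time_s: 5.6
tcp_pos: [0.4945, -0.1548, 0.0243]
orientation: [[0.112, 0.994, 0.002], [0.994, -0.112, -0.004], [-0.004, 0.002, -1.0]]
wrist_force: [-0.8, -4.8, 10.1]
gripper_width: 1.0
grip_force: 5.5
```

Request:
servo_tool --steps '[{"gripper": 1, "delta_pos": [14, 0, 0.05], "twist": [0, 0, 0.003]}, {"gripper": 1, "delta_pos": [28, 0, 0.05], "twist": [0, 0, 0.006]}, {"gripper": 1, "delta_pos": [40, 0, 0.05], "twist": [0, 0, 0.006]}, {"gripper": 1, "delta_pos": [50, 0, 0.05], "twist": [0, 0, 0.006]}, {"gripper": 1, "delta_pos": [50, 0, 0.05], "twist": [0, 0, 0.006]}]'

```text
time_s: 6.1
tcp_pos: [0.5008, -0.1021, 0.0243]
orientation: [[0.116, 0.993, 0.003], [0.993, -0.115, -0.001], [-0.001, 0.003, -1.0]]
wrist_force: [-1.0, 1.3, 12.0]
gripper_width: 0.998
grip_force: 6.4
```

```bash
python3 -c "
from h import *
np.set_printoptions(precision=4,suppress=True)
optics.read_camera('top');optics.read_camera('scene')
snap('wrist','w1.png')
go(.4992,-.0976,.0243,-.0632-.056)
t=[.505,-.041,-.113]
for c in ('top','scene'):
  try: print(c,fit('tray',TRAY,t,0,(c,)))
  except Exception as e: print(e)
P=np.array([[-105,0,28],[105,0,28],[-105,110,28],[105,110,28]])/1000
print(proj('wrist',xf(P,t)))
print(proj('wrist',xf(np.array([[-105,-22,87],[105,-22,87],[0,-22,0]])/1000,[.5207,.0984,-.113])))
"
```

```text
t 6.25 tcp [ 0.5007 -0.1022  0.0243] F [-0.   1.1 11.9] yawy -0.1166 tilt [ 0.0034 -0.0002] w 1.001 g 6.3 q [ 0.63  0.63 -0.59  2.03  0.58  0.65 -0.46]
delta [4.3, -2.0, 0.0] twist [0.0034, -0.0002, 0.0026]
top (array([ 0.5221, -0.0707, -0.5562]), np.float64(0.6851431658015045))
scene (array([ 0.521 , -0.0734, -0.5218]), np.float64(0.20531423292721826))
[[  42.3638  129.3041]
 [ 446.6894  127.5835]
 [ -10.1234 -140.3244]
 [ 492.6824 -141.1056]]
[[-303.7968 -471.4984]
 [ 758.039  -469.6328]
 [ 243.4286 -110.4745]]
```

View pics/w1.png

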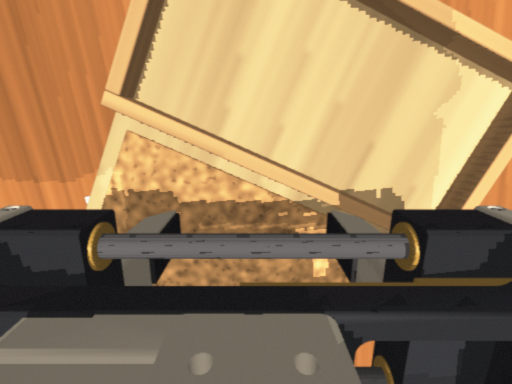

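The tray has turned about -0.4 rad under the fingers: its middle wall now runs from (105,97) to (390,220). A slight tool tilt left only one finger pressing. I lift clear, look again, then press with both fingers.

Request:
servo_tool --steps '[{"gripper": 1, "delta_pos": [0, 0, -30], "twist": [0, 0, 0]}, {"gripper": 1, "delta_pos": [-10, 0, -75], "twist": [0, 0, 0]}, {"gripper": 1, "delta_pos": [-60, 0, -110], "twist": [0, 0, 0]}, {"gripper": 1, "delta_pos": [-110, 0, -130], "twist": [0, 0, 0]}, {"gripper": 1, "delta_pos": [-160, 0, -150], "twist": [0, 0, 0]}]'

```text
time_s: 6.85
tcp_pos: [0.4824, -0.2462, 0.1676]
orientation: [[0.115, 0.993, 0.002], [0.993, -0.115, -0.001], [-0.001, 0.002, -1.0]]
wrist_force: [1.3, 0.2, -0.4]
gripper_width: 1.001
grip_force: 0.0
```

Request:
servo_tool --steps '[{"gripper": 1, "delta_pos": [-45, 0, 0], "twist": [0, 0, 0]}, {"gripper": 1, "delta_pos": [-90, 0, 0], "twist": [0, 0, 0]}, {"gripper": 1, "delta_pos": [-90, 0, 0], "twist": [0, 0, 0]}]'

```text
time_s: 7.15
tcp_pos: [0.4688, -0.3431, 0.1656]
orientation: [[0.128, 0.992, -0.0], [0.992, -0.128, -0.004], [-0.004, 0.0, -1.0]]
wrist_force: [-0.9, -0.2, 0.6]
gripper_width: 0.997
grip_force: 0.0
```

```bash
python3 -c "
from h import *
np.set_printoptions(precision=4,suppress=True)
optics.read_camera('top');optics.read_camera('scene')
t=[.521,-.073,-.53]
for c in ('top','scene'):
  try: print(c,fit('tray',TRAY,t,0,(c,)))
  except Exception as e: print(e)
go(.5,-.3,.1,-.53)
o=arm.get_obs();print(o['orientation'],o['wrist_torque'])
"
```

```text
top (array([ 0.5236, -0.0756, -0.5282]), np.float64(0.0015477036583535207))
scene (array([ 0.5208, -0.073 , -0.5329]), np.float64(0.0024161716734739038))
t 7.35 tcp [ 0.472  -0.3326  0.1656] F [-0.3  0.9 -0.2] yawy -0.1152 tilt [0.0003 0.001 ] w 1.004 g 0.0 q [ 1.1   0.51 -0.7   1.8   0.39  0.97  0.13]
delta [35.5, 24.0, 65.6] twist [-0.0, -0.001, 0.4148]
[[ 0.115   0.9934  0.0003]
 [ 0.9934 -0.115   0.001 ]
 [ 0.001   0.0002 -1.    ]] [ 0.0623 -0.1088 -0.0138]
```

```bash
python3 -c "
from h import *
go(.4931,-.1239,.032,-.53)
"
```

```text
t 7.35 tcp [ 0.472  -0.3326  0.1656] F [-0.3  0.9 -0.2] yawy -0.1152 tilt [0.0003 0.001 ] w 1.004 g 0.0 q [ 1.1   0.51 -0.7   1.8   0.39  0.97  0.13]
delta [209.6, -3.1, 133.8] twist [-0.0, -0.001, 0.4148]
```

Request:
servo_tool --steps '[{"gripper": 1, "delta_pos": [45, -1, 10], "twist": [0, 0, 0.1]}, {"gripper": 1, "delta_pos": [90, -1, 20], "twist": [0, 0, 0.2]}, {"gripper": 1, "delta_pos": [135, -2, 30], "twist": [0, 0, 0.3]}, {"gripper": 1, "delta_pos": [180, -3, 40], "twist": [0, 0, 0.415]}, {"gripper": 1, "delta_pos": [210, -3, 70], "twist": [0, 0, 0.415]}]'

```text
time_s: 7.85
tcp_pos: [0.4955, -0.1199, 0.0976]
orientation: [[0.504, 0.863, 0.006], [0.863, -0.504, -0.0], [0.003, 0.005, -1.0]]
wrist_force: [0.7, -0.7, -0.1]
gripper_width: 0.998
grip_force: 0.0
```

Request:
servo_tool --steps '[{"gripper": 1, "delta_pos": [0, 0, 35], "twist": [0, 0, 0]}, {"gripper": 1, "delta_pos": [0, 0, 60], "twist": [0, 0, 0]}, {"gripper": 1, "delta_pos": [0, 0, 60], "twist": [0, 0, 0]}]'

```text
time_s: 8.15
tcp_pos: [0.4904, -0.1221, 0.033]
orientation: [[0.503, 0.864, -0.006], [0.864, -0.503, 0.002], [-0.001, -0.006, -1.0]]
wrist_force: [-0.6, 0.2, 0.3]
gripper_width: 0.997
grip_force: 0.0
```

```bash
python3 -c "
from h import *
go(.4931,-.1239,.0243,-.53)
o=arm.get_obs();print(np.round(o['orientation'],4),np.array(o['orientation']).T@o['wrist_torque'])
"
```

```text
t 8.15 tcp [ 0.4904 -0.1221  0.033 ] F [-0.6  0.2  0.3] yawy -0.5274 tilt [-0.0058  0.0024] w 0.997 g 0.0 q [ 0.63  0.59 -0.54  2.03  0.49  0.65 -0.76]
delta [-0.2, 3.3, 8.7] twist [-0.0062, 0.0009, 0.0026]
[[ 5.033e-01  8.641e-01 -5.800e-03]
 [ 8.641e-01 -5.032e-01  2.400e-03]
 [-9.000e-04 -6.200e-03 -1.000e+00]] [-0.0097444  -0.01488901 -0.02833262]
```

Request:
servo_tool --steps '[{"gripper": 1, "delta_pos": [0, 0, 6], "twist": [0, 0, 0]}, {"gripper": 1, "delta_pos": [0, 0, 8.2], "twist": [0, 0, 0]}, {"gripper": 1, "delta_pos": [0, 0, 8.6], "twist": [0, 0, 0]}, {"gripper": 1, "delta_pos": [0, 0, 8.9], "twist": [0, 0, 0]}, {"gripper": 1, "delta_pos": [0, 0, 8.9], "twist": [0, 0, 0]}]'

```text
time_s: 8.65
tcp_pos: [0.4936, -0.1258, 0.0273]
orientation: [[0.508, 0.862, 0.001], [0.862, -0.508, -0.001], [0.0, 0.001, -1.0]]
wrist_force: [1.0, 0.4, 0.2]
gripper_width: 1.001
grip_force: 0.0
```

```bash
cat >> h.py <<'E'
def st():
    o=arm.get_obs();R=np.array(o['orientation']); print(round(o['time_s'],2),np.round(o['tcp_pos'],4),'F',np.round(o['wrist_force'],1),'Ttool',np.round(R.T@o['wrist_torque'],2),'row3',np.round(R[2],4),'yawy',round(float(np.arctan2(R[1,1],R[0,1])),4),'g',round(o['grip_force'],1))
E
python3 -c "
from h import *
st()"
```

```text
8.65 [ 0.4936 -0.1258  0.0273] F [1.  0.4 0.2] Ttool [-0.02  0.03 -0.01] row3 [ 1.0e-04  1.3e-03 -1.0e+00] yawy -0.5326 g 0.0
```

Request:
servo_tool --steps '[{"gripper": 1, "delta_pos": [2, 0, 2.4], "twist": [0, 0, 0]}, {"gripper": 1, "delta_pos": [2, 0, 2.8], "twist": [0, 0, 0]}, {"gripper": 1, "delta_pos": [2, 0, 3.1], "twist": [0, 0, 0]}, {"gripper": 1, "delta_pos": [2, 0, 3.1], "twist": [0, 0, 0]}]'

```text
time_s: 9.05
tcp_pos: [0.4946, -0.1237, 0.0243]
orientation: [[0.507, 0.862, 0.001], [0.862, -0.507, -0.001], [-0.0, 0.001, -1.0]]
wrist_force: [-2.1, -0.9, 7.7]
gripper_width: 1.0
grip_force: 4.2
```

```bash
python3 -c "
from h import *
st()"
```

```text
9.05 [ 0.4946 -0.1237  0.0243] F [-2.1 -0.9  7.7] Ttool [ 0.36 -0.17  0.01] row3 [-3.e-04  9.e-04 -1.e+00] yawy -0.5322 g 4.2
```

Request:
servo_tool --steps '[{"gripper": 1, "delta_pos": [0, 0, 0], "twist": [0.003, 0, 0]}, {"gripper": 1, "delta_pos": [0, 0, 0], "twist": [0.003, 0, 0]}]'

```text
time_s: 9.25
tcp_pos: [0.4947, -0.1238, 0.0243]
orientation: [[0.507, 0.862, -0.002], [0.862, -0.507, 0.001], [-0.0, -0.002, -1.0]]
wrist_force: [-2.8, 0.9, 7.9]
gripper_width: 0.999
grip_force: 4.3
```

```bash
python3 -c "
from h import *
st()"
```

```text
9.25 [ 0.4947 -0.1238  0.0243] F [-2.8  0.9  7.9] Ttool [ 0.11 -0.27  0.02] row3 [-3.e-04 -2.e-03 -1.e+00] yawy -0.5321 g 4.3
```

Request:
servo_tool --steps '[{"gripper": 1, "delta_pos": [0, 0, 0.2], "twist": [0.001, 0, 0]}, {"gripper": 1, "delta_pos": [0, 0, 0.2], "twist": [0.001, 0, -0.05]}, {"gripper": 1, "delta_pos": [0, 0, 0.2], "twist": [0.001, 0, -0.1]}]'

```text
time_s: 9.55
tcp_pos: [0.495, -0.1253, 0.0244]
orientation: [[0.418, 0.908, -0.002], [0.908, -0.418, -0.001], [-0.001, -0.001, -1.0]]
wrist_force: [-0.8, -2.7, 8.0]
gripper_width: 1.001
grip_force: 3.6
```

```bash
python3 -c "
from h import *
st()"
```

```text
9.55 [ 0.495  -0.1253  0.0244] F [-0.8 -2.7  8. ] Ttool [-0.45 -0.82  0.2 ] row3 [-0.0013 -0.0015 -1.    ] yawy -0.4313 g 3.6
```

Request:
servo_tool --steps '[{"gripper": 1, "delta_pos": [0, 0, 0.2], "twist": [-0.001, 0, -0.03]}, {"gripper": 1, "delta_pos": [0, 0, 0.2], "twist": [-0.001, 0, -0.07]}, {"gripper": 1, "delta_pos": [0, 0, 0.2], "twist": [-0.001, 0, -0.1]}, {"gripper": 1, "delta_pos": [0, 0, 0.2], "twist": [-0.001, 0, -0.1]}]'

```text
time_s: 9.95
tcp_pos: [0.4964, -0.1234, 0.0243]
orientation: [[0.325, 0.946, 0.001], [0.946, -0.325, 0.002], [0.002, 0.001, -1.0]]
wrist_force: [1.6, -0.2, 6.5]
gripper_width: 1.001
grip_force: 3.6
```

```bash
python3 -c "
from h import *
st()
im=snap('wrist','w2.png')"
```

```text
9.95 [ 0.4964 -0.1234  0.0243] F [ 1.6 -0.2  6.5] Ttool [-0.2   0.17 -0.15] row3 [ 1.9e-03  8.0e-04 -1.0e+00] yawy -0.331 g 3.6
```

View pics/w2.png

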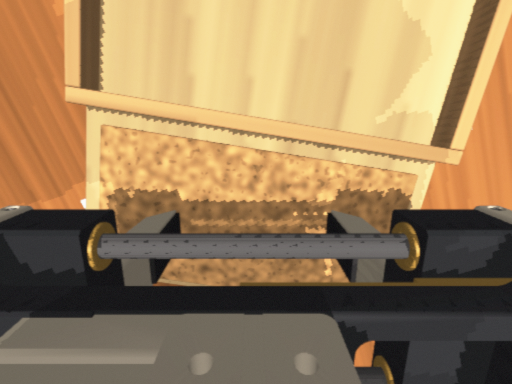

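Wall line runs from (70,97) to (460,155): the tray followed only part of the turn. I press harder with both fingers and carry on turning.

Request:
servo_tool --steps '[{"gripper": 1, "delta_pos": [0, 0, 0.4], "twist": [-0.001, 0, 0]}, {"gripper": 1, "delta_pos": [0, 0, 0.4], "twist": [-0.001, 0, 0]}, {"gripper": 1, "delta_pos": [0, 0, 0.4], "twist": [-0.001, 0, -0.02]}, {"gripper": 1, "delta_pos": [0, 0, 0.4], "twist": [-0.001, 0, -0.05]}, {"gripper": 1, "delta_pos": [0, 0, 0.4], "twist": [-0.001, 0, -0.05]}]'

```text
time_s: 10.5
tcp_pos: [0.4969, -0.122, 0.0243]
orientation: [[0.277, 0.961, 0.003], [0.961, -0.277, 0.002], [0.003, 0.002, -1.0]]
wrist_force: [1.4, 3.8, 11.1]
gripper_width: 1.001
grip_force: 5.4
```

```bash
python3 -c "
from h import *
st()"
```

```text
10.5 [ 0.4969 -0.122   0.0243] F [ 1.4  3.8 11.1] Ttool [0.27 0.81 0.26] row3 [ 0.0032  0.0023 -1.    ] yawy -0.2806 g 5.4
```

Request:
servo_tool --steps '[{"gripper": 1, "delta_pos": [0, 0, 0.1], "twist": [0.001, 0, -0.04]}, {"gripper": 1, "delta_pos": [0, 0, 0.1], "twist": [0.001, 0, -0.08]}, {"gripper": 1, "delta_pos": [0, 0, 0.1], "twist": [0.001, 0, -0.12]}, {"gripper": 1, "delta_pos": [0, 0, 0.1], "twist": [0.001, 0, -0.16]}, {"gripper": 1, "delta_pos": [0, 0, 0.1], "twist": [0.001, 0, -0.16]}]'

```text
time_s: 11.0
tcp_pos: [0.4971, -0.1219, 0.0243]
orientation: [[0.12, 0.993, 0.003], [0.993, -0.12, 0.003], [0.003, 0.002, -1.0]]
wrist_force: [1.2, 3.5, 10.4]
gripper_width: 1.002
grip_force: 5.6
```

```bash
python3 -c "
from h import *
st()
optics.read_camera('wrist');np.set_printoptions(precision=4,suppress=True)
m=silhouettes('tray','wrist'); print(len(m),m[0]['confidence'],m[0]['pixels'].sum())
# fit on rows above 195 only
k=K('wrist'); M=m[0]['pixels'].astype(np.float32); M[195:]=0
g=lambda a:cv2.GaussianBlur(a,(0,0),1.5)
def cost(p):
    r=render('wrist',TRAY,p,0,k); r[195:]=0; return ((g(r)-g(M))**2).sum()/M.sum()
b=min((minimize(cost,[.505,-.066,y],method='Nelder-Mead',options=dict(initial_simplex=np.array([.505,-.066,y])+np.array([[0,0,0],[.01,0,0],[0,.01,0],[0,0,.05]]))) for y in(-.1,-.2,-.3)),key=lambda r:r.fun); print(b.x,b.fun)
"
```

```text
11.0 [ 0.4971 -0.1219  0.0243] F [ 1.2  3.5 10.4] Ttool [0.18 0.78 0.21] row3 [ 0.0031  0.0022 -1.    ] yawy -0.1201 g 5.6
1 0.79 93615
[ 0.5225 -0.0738 -0.4359] 0.0011071243717705192
```

The tray is at yaw -0.436, so it barely turned: the open fingers load one side only. Shutting the fingers and pressing harder at the deck's centre gives one firm patch with good turning grip.

Request:
servo_tool --steps '[{"gripper": 1, "delta_pos": [0, 0, -10], "twist": [0, 0, 0]}, {"gripper": -1, "delta_pos": [-4, -1, -20], "twist": [0, 0, 0.1]}, {"gripper": -1, "delta_pos": [-4, -1, -20], "twist": [0, 0, 0.2]}, {"gripper": -1, "delta_pos": [-4, -1, -20], "twist": [0, 0, 0.32]}, {"gripper": -1, "delta_pos": [-4, -1, -20], "twist": [0, 0, 0.32]}]'

```text
time_s: 11.6
tcp_pos: [0.4926, -0.1278, 0.043]
orientation: [[0.429, 0.903, -0.003], [0.903, -0.429, 0.001], [-0.0, -0.003, -1.0]]
wrist_force: [-0.5, -0.2, 0.5]
gripper_width: 0.704
grip_force: 0.0
```

Request:
servo_tool --steps '[{"gripper": -1, "delta_pos": [0, 0, 0], "twist": [0, 0, 0]}, {"gripper": -1, "delta_pos": [0, 0, 10], "twist": [0, 0, 0]}, {"gripper": -1, "delta_pos": [0, 0, 16], "twist": [0, 0, 0]}, {"gripper": -1, "delta_pos": [0, 0, 16], "twist": [0, 0, 0]}]'

```text
time_s: 12.0
tcp_pos: [0.4915, -0.1272, 0.0252]
orientation: [[0.427, 0.904, -0.005], [0.904, -0.427, 0.002], [0.0, -0.006, -1.0]]
wrist_force: [0.6, 1.1, -0.2]
gripper_width: 0.355
grip_force: 0.0
```

```bash
python3 -c "
from h import *
st(); go(.4982,-.1259,.0243,-.436)"
```

```text
12.0 [ 0.4915 -0.1272  0.0252] F [ 0.6  1.1 -0.2] Ttool [-0.   -0.01 -0.05] row3 [ 0.     -0.0056 -1.    ] yawy -0.4412 g 0.0
t 12.0 tcp [ 0.4915 -0.1272  0.0252] F [ 0.6  1.1 -0.2] yawy -0.4412 tilt [-0.0051  0.0024] w 0.355 g 0.0 q [ 0.65  0.62 -0.55  2.03  0.53  0.64 -0.69]
delta [4.0, 5.5, 0.9] twist [-0.0056, -0.0, -0.0052]
```

Request:
servo_tool --steps '[{"gripper": -1, "delta_pos": [4, 5, -2], "twist": [-0.005, 0, 0]}, {"gripper": -1, "delta_pos": [4, 5, -2], "twist": [-0.005, 0, 0]}, {"gripper": -1, "delta_pos": [4, 5, -2], "twist": [-0.005, 0, 0]}, {"gripper": -1, "delta_pos": [4, 5, -2], "twist": [-0.005, 0, 0]}, {"gripper": -1, "delta_pos": [4, 5, 0.5], "twist": [-0.005, 0, 0]}]'

```text
time_s: 12.5
tcp_pos: [0.4992, -0.1261, 0.0264]
orientation: [[0.428, 0.904, 0.003], [0.904, -0.428, -0.001], [0.0, 0.003, -1.0]]
wrist_force: [-0.7, 0.1, -0.0]
gripper_width: 0.007
grip_force: 0.0
```

Request:
servo_tool --steps '[{"gripper": -1, "delta_pos": [0, 0, 0.5], "twist": [0, 0, 0]}, {"gripper": -1, "delta_pos": [0, 0, 0.9], "twist": [0, 0, 0]}, {"gripper": -1, "delta_pos": [0, 0, 0.9], "twist": [0, 0, 0]}]'

```text
time_s: 12.8
tcp_pos: [0.4988, -0.126, 0.0251]
orientation: [[0.428, 0.904, 0.002], [0.904, -0.428, -0.001], [0.0, 0.002, -1.0]]
wrist_force: [-0.7, -0.6, -0.9]
gripper_width: 0.004
grip_force: 0.0
```

```bash
python3 -c "
from h import *
st(); go(.4982,-.1259,.0243,-.436)"
```

```text
12.8 [ 0.4988 -0.126   0.0251] F [-0.7 -0.6 -0.9] Ttool [-0.11  0.01  0.09] row3 [ 2.0e-04  1.9e-03 -1.0e+00] yawy -0.442 g 0.0
t 12.8 tcp [ 0.4988 -0.126   0.0251] F [-0.7 -0.6 -0.9] yawy -0.442 tilt [ 0.0018 -0.0006] w 0.004 g 0.0 q [ 0.64  0.62 -0.55  2.02  0.53  0.64 -0.7 ]
delta [-0.2, -0.6, 0.8] twist [0.0019, -0.0002, -0.006]
```

Request:
servo_tool --steps '[{"gripper": -1, "delta_pos": [0, 0, 0.8], "twist": [0, 0, 0]}, {"gripper": -1, "delta_pos": [0, 0, 1.2], "twist": [0, 0, 0]}, {"gripper": -1, "delta_pos": [0, 0, 1.2], "twist": [0, 0, 0]}]'

```text
time_s: 13.1
tcp_pos: [0.499, -0.126, 0.0244]
orientation: [[0.428, 0.904, 0.002], [0.904, -0.428, -0.001], [0.0, 0.002, -1.0]]
wrist_force: [-1.5, 0.7, 4.8]
gripper_width: 0.005
grip_force: 2.3
```

Request:
servo_tool --steps '[{"gripper": -1, "delta_pos": [0, 0, 0.4], "twist": [0, 0, 0]}, {"gripper": -1, "delta_pos": [-6, 2, 0.4], "twist": [0, 0, -0.04]}, {"gripper": -1, "delta_pos": [-12, 4, 0.4], "twist": [0, 0, -0.08]}, {"gripper": -1, "delta_pos": [-18, 6, 0.4], "twist": [0, 0, -0.12]}, {"gripper": -1, "delta_pos": [-24, 8, 0.4], "twist": [0, 0, -0.16]}]'

```text
time_s: 13.6
tcp_pos: [0.4974, -0.1501, 0.0243]
orientation: [[0.276, 0.961, 0.005], [0.961, -0.276, 0.0], [0.002, 0.004, -1.0]]
wrist_force: [0.7, 3.1, 4.5]
gripper_width: 0.006
grip_force: 2.4
```

Request:
servo_tool --steps '[{"gripper": -1, "delta_pos": [0, 0, 0.5], "twist": [0, 0, 0]}, {"gripper": -1, "delta_pos": [-8, 1, 0.5], "twist": [0, 0, -0.04]}, {"gripper": -1, "delta_pos": [-16, 2, 0.5], "twist": [0, 0, -0.08]}, {"gripper": -1, "delta_pos": [-24, 3, 0.5], "twist": [0, 0, -0.12]}, {"gripper": -1, "delta_pos": [-32, 5, 0.5], "twist": [0, 0, -0.16]}]'

```text
time_s: 14.1
tcp_pos: [0.4938, -0.1819, 0.0243]
orientation: [[0.119, 0.993, 0.006], [0.993, -0.119, 0.0], [0.001, 0.006, -1.0]]
wrist_force: [0.4, 3.3, 9.1]
gripper_width: 0.002
grip_force: 4.1
```

```bash
cat >> h.py <<'E'
def wfit(p0,cut=195):
    """tray pose from the wrist camera (rows above the gripper)"""
    optics.read_camera('wrist'); M=silhouettes('tray','wrist')[0]['pixels'].astype(np.float32); M[cut:]=0; k=K('wrist')
    g=lambda a:cv2.GaussianBlur(a,(0,0),1.5)
    def cost(p):
        r=render('wrist',TRAY,p,0,k); r[cut:]=0; return ((g(r)-g(M))**2).sum()/M.sum()
    b=min((minimize(cost,[p0[0],p0[1],y],method='Nelder-Mead',options=dict(initial_simplex=np.array([p0[0],p0[1],y])+np.array([[0,0,0],[.01,0,0],[0,.01,0],[0,0,.05]]))) for y in(p0[2]-.1,p0[2]+.05)),key=lambda r:r.fun); return b.x,b.fun
E
python3 -c "
from h import *
st(); print(wfit([.505,-.12,-.2]))"
```

```text
14.1 [ 0.4938 -0.1819  0.0243] F [0.4 3.3 9.1] Ttool [-0.11  0.9   0.02] row3 [ 0.0011  0.0056 -1.    ] yawy -0.1189 g 4.1
(array([ 0.51069334, -0.12951207, -0.32725032]), np.float64(0.0021407541313304555))
```

Request:
servo_tool --steps '[{"gripper": -1, "delta_pos": [-5, 0, 0.3], "twist": [0.002, 0, -0.04]}, {"gripper": -1, "delta_pos": [-20, 0, 0.3], "twist": [0.002, 0, -0.1]}, {"gripper": -1, "delta_pos": [-35, 0, 0.3], "twist": [0.002, 0, -0.15]}, {"gripper": -1, "delta_pos": [-50, 0, 0.3], "twist": [0.002, 0, -0.2]}, {"gripper": -1, "delta_pos": [-65, 0, 0.3], "twist": [0.002, 0, -0.25]}]'

```text
time_s: 14.7
tcp_pos: [0.4864, -0.2466, 0.0243]
orientation: [[-0.131, 0.991, 0.004], [0.991, 0.131, 0.0], [-0.0, 0.004, -1.0]]
wrist_force: [-0.1, 5.1, 9.3]
gripper_width: 0.005
grip_force: 4.8
```

```bash
python3 -c "
from h import *
st(); print(wfit([.5,-.19,-.2]))"
```

```text
14.7 [ 0.4864 -0.2466  0.0243] F [-0.1  5.1  9.3] Ttool [-0.48  0.96  0.03] row3 [-3.0e-04  4.3e-03 -1.0e+00] yawy 0.1317 g 4.8
(array([ 0.4977956 , -0.19271502, -0.22106915]), np.float64(0.0011817197414721234))
```

Request:
servo_tool --steps '[{"gripper": -1, "delta_pos": [0, 0, -20], "twist": [0, 0, 0.05]}, {"gripper": 1, "delta_pos": [-10, 0, -40], "twist": [0, 0, 0.12]}, {"gripper": 1, "delta_pos": [-45, 0, -40], "twist": [0, 0, 0.19]}, {"gripper": 1, "delta_pos": [-75, 0, -40], "twist": [0, 0, 0.245]}, {"gripper": 1, "delta_pos": [-75, 0, -40], "twist": [0, 0, 0.245]}]'

```text
time_s: 15.3
tcp_pos: [0.493, -0.3282, 0.063]
orientation: [[0.125, 0.992, 0.001], [0.992, -0.125, -0.004], [-0.004, 0.001, -1.0]]
wrist_force: [-0.4, -0.6, 0.3]
gripper_width: 0.304
grip_force: 0.0
```

```bash
python3 -c "
from h import *
go(.4725,-.3259,.015,-.113)"
```

```text
t 15.3 tcp [ 0.493  -0.3282  0.063 ] F [-0.4 -0.6  0.3] yawy -0.125 tilt [ 0.0007 -0.0044] w 0.304 g 0.0 q [ 1.03  0.68 -0.65  1.82  0.55  0.83 -0.03]
delta [-0.1, -20.7, 48.0] twist [0.0012, 0.0043, -0.012]
```

Request:
servo_tool --steps '[{"gripper": 1, "delta_pos": [-2, -21, 0], "twist": [0, 0, -0.01]}, {"gripper": 1, "delta_pos": [-2, -21, 0], "twist": [0, 0, -0.01]}, {"gripper": 1, "delta_pos": [-2, -21, 0], "twist": [0, 0, -0.01]}, {"gripper": 1, "delta_pos": [-2, -21, 25], "twist": [0, 0, -0.01]}, {"gripper": 1, "delta_pos": [-2, -21, 45], "twist": [0, 0, -0.01]}]'

```text
time_s: 15.8
tcp_pos: [0.4738, -0.3215, 0.0178]
orientation: [[0.106, 0.994, 0.002], [0.994, -0.106, -0.001], [-0.001, 0.002, -1.0]]
wrist_force: [-0.2, -0.9, 0.2]
gripper_width: 0.741
grip_force: 0.0
```

```bash
python3 -c "
from h import *
optics.read_camera('scene');np.set_printoptions(precision=4,suppress=True)
print(fit('tray',TRAY,[.498,-.193,-.22],0,('scene',)))
go(.4725,-.3259,.015,-.113)"
```

```text
(array([ 0.4947, -0.1922, -0.2352]), np.float64(0.01025993929995935))
t 15.9 tcp [ 0.4715 -0.32    0.0157] F [-0.7  0.  -0.2] yawy -0.1059 tilt [-0.0029  0.0021] w 0.825 g 0.0 q [ 1.02  0.73 -0.61  1.88  0.61  0.73 -0.05]
delta [-5.8, 1.7, 0.7] twist [-0.0032, -0.0018, 0.0071]
```

Request:
servo_tool --steps '[{"gripper": 1, "delta_pos": [5, 1, 0], "twist": [-0.002, 0, 0.007]}, {"gripper": 1, "delta_pos": [18, 1, 0], "twist": [-0.002, 0, 0.007]}, {"gripper": 1, "delta_pos": [33, 1, 0], "twist": [-0.002, 0, 0.007]}, {"gripper": 1, "delta_pos": [48, 1, 0], "twist": [-0.002, 0, 0.007]}, {"gripper": 1, "delta_pos": [63, 1, 0], "twist": [-0.002, 0, 0.007]}]'

```text
time_s: 16.4
tcp_pos: [0.4806, -0.2574, 0.0185]
orientation: [[0.113, 0.994, 0.003], [0.994, -0.113, -0.001], [-0.001, 0.003, -1.0]]
wrist_force: [-0.1, -1.5, 0.5]
gripper_width: 1.002
grip_force: 0.7
```

Request:
servo_tool --steps '[{"gripper": 1, "delta_pos": [15, 0, 0], "twist": [0, 0, 0]}, {"gripper": 1, "delta_pos": [30, 0, 0], "twist": [0, 0, 0]}, {"gripper": 1, "delta_pos": [45, 0, 0], "twist": [0, 0, 0]}, {"gripper": 1, "delta_pos": [60, 0, 0], "twist": [0, 0, 0]}]'

```text
time_s: 16.8
tcp_pos: [0.487, -0.1982, 0.0178]
orientation: [[0.114, 0.994, 0.002], [0.994, -0.114, -0.001], [-0.001, 0.002, -1.0]]
wrist_force: [-1.0, -1.1, -0.3]
gripper_width: 1.001
grip_force: 0.7
```

```bash
python3 -c "
from h import *
snap('wrist','w3.png')
print(wfit([.5,-.07,-.113],200)); go(.5207-.253*.1128,.0984-.253*.9936,.015,-.113)"
```

```text
(array([ 0.50270166, -0.07296353, -0.11249275]), np.float64(0.003018664576893668))
t 16.95 tcp [ 0.4871 -0.1975  0.0178] F [-0.7 -1.1 -0.2] yawy -0.111 tilt [0.0018 0.0001] w 1.001 g 0.0 q [ 0.82  0.67 -0.61  1.99  0.61  0.67 -0.3 ]
delta [44.8, 0.1, 2.8] twist [0.0018, -0.0003, 0.002]
```

View pics/w3.png

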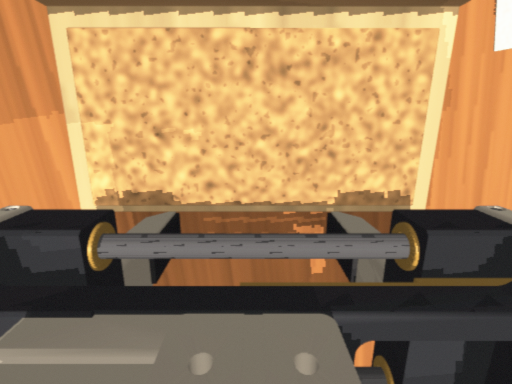

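Square: the deck's rear edge spans columns 80–425 at row ~208, parallel to the fingers, with the tray yaw at -0.1125 and about 1 mm off the rail's centre. I push on to near contact.

Request:
servo_tool --steps '[{"gripper": 1, "delta_pos": [10, 0, 1], "twist": [0, 0, 0]}, {"gripper": 1, "delta_pos": [20, 0, 1], "twist": [0, 0, 0]}, {"gripper": 1, "delta_pos": [30, 0, 1], "twist": [0, 0, 0]}, {"gripper": 1, "delta_pos": [35, 0, 1], "twist": [0, 0, 0]}, {"gripper": 1, "delta_pos": [35, 0, 1], "twist": [0, 0, 0]}]'

```text
time_s: 17.45
tcp_pos: [0.4911, -0.1632, 0.0169]
orientation: [[0.112, 0.994, 0.002], [0.994, -0.112, -0.0], [0.0, 0.002, -1.0]]
wrist_force: [0.2, -0.6, 0.4]
gripper_width: 1.002
grip_force: 0.0
```

```bash
python3 -c "
from h import *
np.set_printoptions(precision=4,suppress=True)
st()
im=snap('scene','s1.png',(180,110,330,260),4)
try: print(fit('tray',TRAY,[.505,-.035,-.113],0,('scene',)))
except Exception as e: print(e)"
```

```text
17.45 [ 0.4911 -0.1632  0.0169] F [ 0.2 -0.6  0.4] Ttool [-0.12 -0.02 -0.05] row3 [ 0.0002  0.0022 -1.    ] yawy -0.1121 g 0.0
(array([ 0.5042, -0.0394, -0.1215]), np.float64(0.07884979886154428))
```

View pics/s1.png

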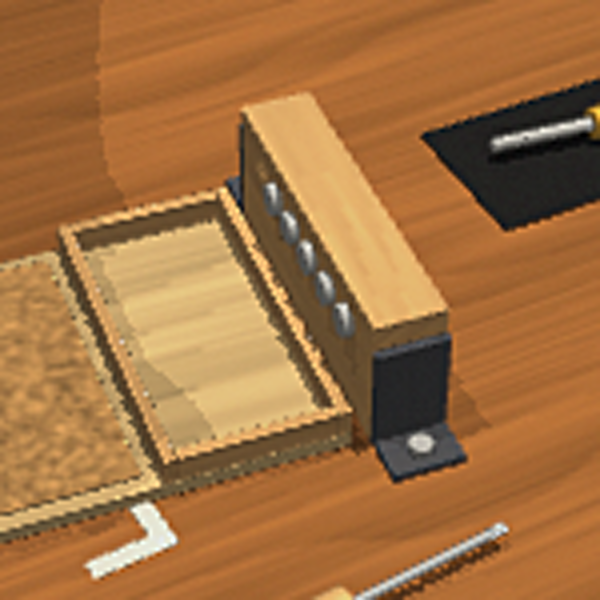

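The scene crop shows the tray square to the rail, with a gap of about 8 mm (tray corner (353,440), rail corner (372,440)). I close it in small steps.

Request:
servo_tool --steps '[{"gripper": 1, "delta_pos": [3, 0, 0], "twist": [0, 0, 0]}, {"gripper": 1, "delta_pos": [6, 0, 0], "twist": [0, 0, 0]}, {"gripper": 1, "delta_pos": [6, 0, 0], "twist": [0, 0, 0]}]'

```text
time_s: 17.85
tcp_pos: [0.4916, -0.1585, 0.0168]
orientation: [[0.114, 0.994, 0.002], [0.994, -0.114, -0.001], [-0.001, 0.002, -1.0]]
wrist_force: [-0.5, -0.5, -0.2]
gripper_width: 0.998
grip_force: 0.0
```

Request:
servo_tool --steps '[{"gripper": 1, "delta_pos": [0.7, 0, 0], "twist": [0, 0, 0]}, {"gripper": 1, "delta_pos": [1.4, 0, 0], "twist": [0, 0, 0]}]'

```text
time_s: 18.05
tcp_pos: [0.4917, -0.1578, 0.0168]
orientation: [[0.114, 0.993, 0.002], [0.993, -0.114, -0.001], [-0.001, 0.002, -1.0]]
wrist_force: [-0.8, -1.0, 0.3]
gripper_width: 0.999
grip_force: 0.6
```

```bash
python3 -c "
from h import *
np.set_printoptions(precision=4,suppress=True)
st()
optics.read_camera('scene')
try: print(fit('tray',TRAY,[.505,-.035,-.113],0,('scene',)))
except Exception as e: print(e)"
```

```text
18.05 [ 0.4917 -0.1578  0.0168] F [-0.8 -1.   0.3] Ttool [-0.11 -0.29  0.01] row3 [-0.001  0.002 -1.   ] yawy -0.1144 g 0.6
(array([ 0.5038, -0.0336, -0.1375]), np.float64(0.09891906943893616))
```

Request:
servo_tool --steps '[{"gripper": 1, "delta_pos": [0.7, 0, 0], "twist": [0, 0, 0]}, {"gripper": 1, "delta_pos": [1.2, 0, 0], "twist": [0, 0, 0]}, {"gripper": 1, "delta_pos": [1.2, 0, 0], "twist": [0, 0, 0]}]'

```text
time_s: 18.45
tcp_pos: [0.4919, -0.1561, 0.0168]
orientation: [[0.114, 0.994, 0.002], [0.994, -0.114, -0.001], [-0.001, 0.002, -1.0]]
wrist_force: [-0.5, -1.9, -0.5]
gripper_width: 1.0
grip_force: 0.5
```

Request:
servo_tool --steps '[{"gripper": 1, "delta_pos": [0.7, 0, 0], "twist": [0, 0, 0]}, {"gripper": 1, "delta_pos": [0.7, 0, 0], "twist": [0, 0, 0]}]'

```text
time_s: 18.65
tcp_pos: [0.492, -0.1554, 0.0168]
orientation: [[0.114, 0.994, 0.002], [0.994, -0.114, -0.001], [-0.001, 0.002, -1.0]]
wrist_force: [0.6, -1.5, -0.4]
gripper_width: 0.997
grip_force: 0.5
```

Request:
servo_tool --steps '[{"gripper": 1, "delta_pos": [0.7, 0, 0], "twist": [0, 0, 0]}, {"gripper": 1, "delta_pos": [1.4, 0, 0], "twist": [0, 0, 0]}, {"gripper": 1, "delta_pos": [1.4, 0, 0], "twist": [0, 0, 0]}]'

```text
time_s: 18.95
tcp_pos: [0.4922, -0.1539, 0.0168]
orientation: [[0.114, 0.994, 0.002], [0.994, -0.114, -0.001], [-0.001, 0.002, -1.0]]
wrist_force: [-0.7, -1.0, -0.6]
gripper_width: 1.002
grip_force: 0.4
```

Request:
servo_tool --steps '[{"gripper": 1, "delta_pos": [0.6, 0, 0], "twist": [0, 0, 0]}, {"gripper": 1, "delta_pos": [0.6, 0, 0], "twist": [0, 0, 0]}]'

```text
time_s: 19.15
tcp_pos: [0.4922, -0.1534, 0.0168]
orientation: [[0.114, 0.994, 0.002], [0.994, -0.114, -0.001], [-0.001, 0.002, -1.0]]
wrist_force: [0.2, -0.9, 0.1]
gripper_width: 1.002
grip_force: 0.5
```

```bash
python3 -c "
from h import *
np.set_printoptions(precision=4,suppress=True)
st()
snap('scene','s2.png',(200,130,320,250),5)"
```

```text
19.15 [ 0.4922 -0.1534  0.0168] F [ 0.2 -0.9  0.1] Ttool [-0.07 -0.19  0.05] row3 [-0.0006  0.0021 -1.    ] yawy -0.1139 g 0.5
```

View pics/s2.png

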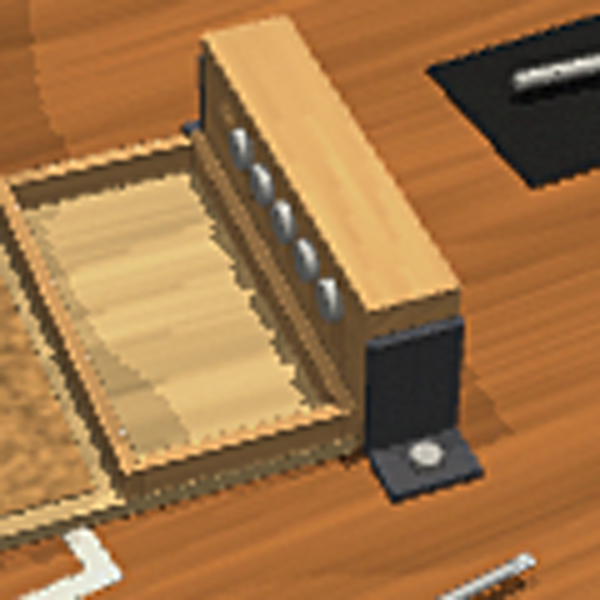

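The gap is now about 1–2 mm and parallel (tray corner (359,455), rail corner (365,455)). One last nudge, then off to the punch.

Request:
servo_tool --steps '[{"gripper": 1, "delta_pos": [0.5, 0, 0], "twist": [0, 0, 0]}, {"gripper": 1, "delta_pos": [1, 0, 0], "twist": [0, 0, 0]}, {"gripper": 1, "delta_pos": [1, 0, 0], "twist": [0, 0, 0]}]'

```text
time_s: 19.5
tcp_pos: [0.4923, -0.1524, 0.0168]
orientation: [[0.114, 0.994, 0.002], [0.994, -0.114, -0.001], [-0.001, 0.002, -1.0]]
wrist_force: [0.6, -2.1, -0.1]
gripper_width: 0.999
grip_force: 0.5
```

Request:
servo_tool --steps '[{"gripper": 1, "delta_pos": [-15, 0, 0], "twist": [0, 0, 0]}, {"gripper": 1, "delta_pos": [-30, 0, -30], "twist": [0, 0, 0]}, {"gripper": 1, "delta_pos": [-30, 0, -80], "twist": [0, 0, 0]}, {"gripper": 1, "delta_pos": [-30, 0, -130], "twist": [0, 0, 0]}, {"gripper": 1, "delta_pos": [-30, 0, -180], "twist": [0, 0, 0]}]'

```text
time_s: 20.0
tcp_pos: [0.4881, -0.1814, 0.1984]
orientation: [[0.113, 0.994, 0.002], [0.994, -0.113, 0.0], [0.001, 0.001, -1.0]]
wrist_force: [0.9, -1.7, 0.0]
gripper_width: 1.004
grip_force: 0.0
```

```bash
python3 -c "
from h import *
np.set_printoptions(precision=4,suppress=True)
for c in('top','scene'): optics.read_camera(c)
for c in('top','scene'):
  for l,B,p,z in(('tray',TRAY,[.505,-.035,-.113],0),('punch',PUNCH,[.458,.385,-1.7],.015)):
    try: print(c,l,*fit(l,B,p,z,(c,)))
    except Exception as e: print(c,l,e)
go(.4575,.385,.2,-1.70+np.pi/2)"
```

```text
top tray [ 0.5068 -0.0359 -0.1185] 0.009492656732297777
top punch [ 0.4578  0.3834 -1.7145] 0.06820327824946591
scene tray [ 0.5044 -0.0314 -0.1221] 0.010001071225971339
scene punch [ 0.4576  0.3859 -1.7071] 0.05070930052684214
t 20.3 tcp [ 0.4875 -0.1819  0.1957] F [-0.3  0.1 -0.8] yawy -0.1139 tilt [ 0.     -0.0002] w 1.0 g 0.0 q [ 0.98  0.4  -0.82  1.91  0.35  0.98 -0.12]
delta [559.8, -94.2, -4.4] twist [0.0001, 0.0002, 0.0153]
```

Request:
servo_tool --steps '[{"gripper": 0.5, "delta_pos": [48, -8, 0], "twist": [0, 0, 0.025]}, {"gripper": 0, "delta_pos": [96, -16, 0], "twist": [0, 0, 0.025]}, {"gripper": 0, "delta_pos": [144, -24, 0], "twist": [0, 0, 0.025]}, {"gripper": 0, "delta_pos": [192, -32, 0], "twist": [0, 0, 0.025]}, {"gripper": 0, "delta_pos": [240, -40, 0], "twist": [0, 0, 0.025]}]'

```text
time_s: 20.8
tcp_pos: [0.4743, 0.0625, 0.1949]
orientation: [[0.139, 0.99, -0.001], [0.99, -0.139, -0.0], [-0.001, -0.001, -1.0]]
wrist_force: [-0.2, -0.8, -0.8]
gripper_width: 0.613
grip_force: 0.0
```

Request:
servo_tool --steps '[{"gripper": 0, "delta_pos": [48, -8, 0], "twist": [0, 0, 0]}, {"gripper": 0, "delta_pos": [96, -16, 0], "twist": [0, 0, 0]}, {"gripper": 0, "delta_pos": [144, -24, 0], "twist": [0, 0, 0]}, {"gripper": 0, "delta_pos": [192, -32, 0], "twist": [0, 0, 0]}, {"gripper": 0, "delta_pos": [240, -40, 20], "twist": [0, 0, 0]}]'

```text
time_s: 21.3
tcp_pos: [0.4697, 0.3044, 0.177]
orientation: [[0.138, 0.99, 0.002], [0.99, -0.138, 0.0], [0.0, 0.002, -1.0]]
wrist_force: [0.7, -0.6, 1.8]
gripper_width: 0.501
grip_force: 0.0
```

```bash
python3 -c "
from h import *
go(.4577,.385,.1,-.139)"
```

```text
t 21.3 tcp [0.4697 0.3044 0.177 ] F [ 0.7 -0.6  1.8] yawy -0.1385 tilt [0.0025 0.0001] w 0.501 g 0.0 q [ 0.05  0.52 -0.87  1.83  0.47  1.01 -1.16]
delta [78.1, -23.2, 77.0] twist [0.0024, -0.0005, 0.0005]
```

Request:
servo_tool --steps '[{"gripper": 0, "delta_pos": [35, -11, 25], "twist": [0, 0, 0]}, {"gripper": 0, "delta_pos": [77, -23, 50], "twist": [0, 0, 0]}, {"gripper": 0, "delta_pos": [77, -23, 77], "twist": [0, 0, 0]}, {"gripper": 0, "delta_pos": [77, -23, 77], "twist": [0, 0, 0]}]'

```text
time_s: 21.7
tcp_pos: [0.4531, 0.3799, 0.0944]
orientation: [[0.134, 0.991, -0.007], [0.991, -0.134, -0.007], [-0.008, -0.006, -1.0]]
wrist_force: [-0.1, -1.3, -0.1]
gripper_width: 0.497
grip_force: 0.0
```

```bash
python3 -c "
from h import *
go(.4577,.385,.024,-.139)
snap('wrist','w4.png')
c=np.array([[-50,-12,12],[-50,12,12],[50,12,12],[50,-12,12],[130,0,0]])/1000
print(proj('wrist',xf(c,[.4577,.385,-1.71],.015)))"
```

```text
t 21.7 tcp [0.4531 0.3799 0.0944] F [-0.1 -1.3 -0.1] yawy -0.1346 tilt [-0.0072 -0.0067] w 0.497 g 0.0 q [-0.17  0.68 -0.78  1.79  0.59  0.93 -1.35]
delta [6.3, 4.3, 70.4] twist [-0.0062, 0.0076, 0.0045]
[[238.95307062 131.08122961]
 [269.4736243  131.14958518]
 [267.47397818 246.8372399 ]
 [240.23622711 246.74534859]
 [253.63108916 313.89299906]]
```

View pics/w4.png

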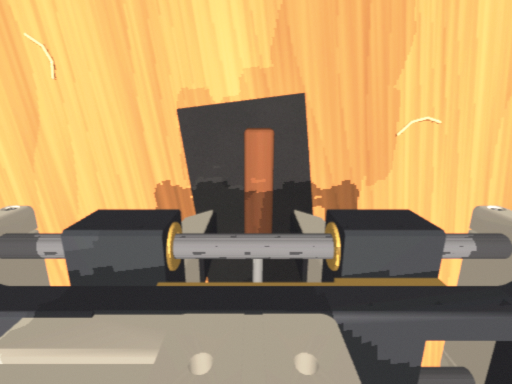

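The handle (cols 245–273, rows 129–235) lies parallel to the fingers and about 5 px right of their middle, which matches the 4 mm correction. I go down.

Request:
servo_tool --steps '[{"gripper": 0, "delta_pos": [6, 4, 15], "twist": [-0.003, 0.004, 0.004]}, {"gripper": 0, "delta_pos": [6, 4, 40], "twist": [-0.003, 0.004, 0.004]}, {"gripper": 0, "delta_pos": [6, 4, 62], "twist": [-0.003, 0.004, 0.004]}, {"gripper": 0, "delta_pos": [6, 4, 62], "twist": [-0.003, 0.004, 0.004]}, {"gripper": 0, "delta_pos": [6, 4, 62], "twist": [-0.003, 0.004, 0.004]}]'

```text
time_s: 22.25
tcp_pos: [0.4637, 0.3858, 0.0388]
orientation: [[0.144, 0.99, 0.006], [0.99, -0.144, 0.003], [0.004, 0.006, -1.0]]
wrist_force: [0.1, 0.2, 0.3]
gripper_width: 0.499
grip_force: 0.0
```

```bash
python3 -c "
from h import *
go(.4577,.385,.0172,-.139)"
```

```text
t 22.25 tcp [0.4637 0.3858 0.0388] F [0.1 0.2 0.3] yawy -0.1447 tilt [0.006  0.0028] w 0.499 g 0.0 q [-0.21  0.76 -0.72  1.8   0.67  0.83 -1.4 ]
delta [-1.7, -6.0, 21.5] twist [0.0055, -0.0037, -0.0057]
```

Request:
servo_tool --steps '[{"gripper": 0, "delta_pos": [-1, -5, 3], "twist": [0.005, -0.003, -0.004]}, {"gripper": 0, "delta_pos": [-1, -5, 12], "twist": [0.005, -0.003, -0.004]}, {"gripper": 0, "delta_pos": [-1, -5, 20], "twist": [0.005, -0.003, -0.004]}, {"gripper": 0, "delta_pos": [-1, -5, 20], "twist": [0.005, -0.003, -0.004]}]'

```text
time_s: 22.65
tcp_pos: [0.4573, 0.3853, 0.0171]
orientation: [[0.139, 0.99, -0.001], [0.99, -0.139, -0.001], [-0.001, -0.001, -1.0]]
wrist_force: [0.1, 0.4, -1.0]
gripper_width: 0.496
grip_force: 0.0
```

```bash
python3 -c "
from h import *
go(.4577,.385,.0172,-.139)"
```

```text
t 22.65 tcp [0.4573 0.3853 0.0171] F [ 0.1  0.4 -1. ] yawy -0.139 tilt [-0.001  -0.0009] w 0.496 g 0.0 q [-0.23  0.79 -0.7   1.81  0.69  0.81 -1.42]
delta [-0.3, 0.4, -0.1] twist [-0.0008, 0.0011, -0.0]
```

Right on target. I grip the handle and lift.

Request:
servo_tool --steps '[{"gripper": -1, "delta_pos": [0, 0, 0], "twist": [0, 0, 0]}, {"gripper": -1, "delta_pos": [0, 0, 0], "twist": [0, 0, 0]}, {"gripper": -1, "delta_pos": [0, 0, 0], "twist": [0, 0, 0]}, {"gripper": -1, "delta_pos": [0, 0, 0], "twist": [0, 0, 0]}, {"gripper": -1, "delta_pos": [0, 0, 0], "twist": [0, 0, 0]}]' --squeeze 45

```text
time_s: 23.15
tcp_pos: [0.4579, 0.3863, 0.0185]
orientation: [[0.138, 0.99, 0.001], [0.99, -0.138, 0.001], [0.001, 0.0, -1.0]]
wrist_force: [0.3, 0.8, 0.4]
gripper_width: 0.258
grip_force: 45.0
```

Request:
servo_tool --steps '[{"gripper": -1, "delta_pos": [0, 0, -10], "twist": [0, 0, 0]}, {"gripper": -1, "delta_pos": [0, 0, -30], "twist": [0, 0, 0]}, {"gripper": -1, "delta_pos": [0, 0, -50], "twist": [0, 0, -0.03]}, {"gripper": -1, "delta_pos": [0, 0, -50], "twist": [0, 0, -0.026]}, {"gripper": -1, "delta_pos": [0, 0, -50], "twist": [0, 0, -0.026]}]'

```text
time_s: 23.65
tcp_pos: [0.4584, 0.3863, 0.0693]
orientation: [[0.114, 0.993, 0.002], [0.993, -0.114, 0.001], [0.001, 0.002, -1.0]]
wrist_force: [-0.0, -0.3, -1.7]
gripper_width: 0.256
grip_force: 45.0
```

```bash
python3 -c "
from h import *
np.set_printoptions(precision=4,suppress=True)
st(); optics.read_camera('top');optics.read_camera('scene')
for c in('top','scene'):
  m=silhouettes('punch',c); print(c,len(m),[ (d['point'],d['confidence']) for d in boxes_of('punch',c)])
snap('scene','s3.png',(230,60,400,188),4)
o=arm.get_obs();print(o['tcp_pos'],o['gripper_width'])"
```

```text
23.65 [0.4584 0.3863 0.0693] F [-0.  -0.3 -1.7] Ttool [-0.08 -0.01  0.05] row3 [ 0.0015  0.0016 -1.    ] yawy -0.1143 g 45.0
top 0 []
scene 1 [([0.4577, 0.3425, 0.0733], 0.92), ([0.5813, 0.0919, 0.0812], 0.7)]
[0.4574 0.3858 0.0676] 0.25892125747848377
```

View pics/s3.png

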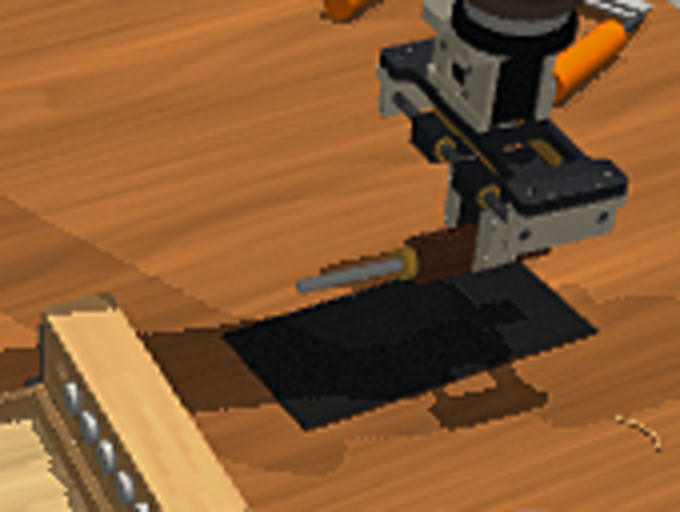

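```bash
cat >> h.py <<'E'
RL=np.array([.5207,.0984]);RU=np.array([.9936,-.1128]);RV=np.array([.1128,.9936])
def uv(u,v): return RL+u*RU+v*RV
def touv(x,y): d=np.array([x,y])-RL; return d@RU,d@RV
E
python3 -c "
from h import *
print(proj('scene',[[*((np.array([.4577,.3855])-.13*RV)),.065]]))
go(*uv(-.042,.172),.068,-.113)"
```

```text
[[303.99632776 131.57169811]]
t 24.0 tcp [0.4574 0.3858 0.0676] F [-0.1 -0.1 -1.2] yawy -0.113 tilt [-0.0009 -0.0003] w 0.259 g 45.0 q [-0.19  0.73 -0.76  1.79  0.63  0.88 -1.35]
delta [-106.4, 53.3, -0.4] twist [-0.0009, 0.0004, 0.0]
```

The punch is held level. Its tip is at scene px (305,132), as predicted. I bring it in front of the pin1 hole.

Request:
servo_tool --steps '[{"gripper": -1, "delta_pos": [-30, 15, 0], "twist": [0, 0, 0]}, {"gripper": -1, "delta_pos": [-60, 30, 0], "twist": [0, 0, 0]}, {"gripper": -1, "delta_pos": [-90, 46, 0], "twist": [0, 0, 0]}, {"gripper": -1, "delta_pos": [-106, 53, 0], "twist": [0, 0, 0]}, {"gripper": -1, "delta_pos": [-106, 53, 0], "twist": [0, 0, 0]}]'

```text
time_s: 24.5
tcp_pos: [0.5, 0.2705, 0.0674]
orientation: [[0.118, 0.993, -0.0], [0.993, -0.118, -0.003], [-0.003, -0.0, -1.0]]
wrist_force: [-0.5, 0.2, -2.2]
gripper_width: 0.258
grip_force: 45.0
```

```bash
python3 -c "
from h import *
np.set_printoptions(precision=4,suppress=True)
a=optics.read_camera('top');b=optics.read_camera('scene'); go(*uv(-.042,.172),.068,-.113)
o=arm.get_obs(); t=np.array(o['tcp_pos']); u,v=touv(*t[:2]); print('uv',u,v)
tip=[*(t[:2]-.130*RV),t[2]-.003]; hf=[*(t[:2]-.05*RV),t[2]-.003]
for n in('top','scene'): print(n,'tip,front',proj(n,[tip,hf]).round(1).tolist(), 'rail corners',proj(n,[[*uv(-.105,.022),.087],[*uv(.105,.022),.087]]).round(1).tolist())
pt=proj('top',tip)[0].astype(int);ps=proj('scene',tip)[0].astype(int)
A=cv2.resize(a[pt[1]-30:pt[1]+30,pt[0]-35:pt[0]+35],None,fx=8,fy=8,interpolation=cv2.INTER_CUBIC)[:480,:400]
B=cv2.resize(b[ps[1]-30:ps[1]+30,ps[0]-20:ps[0]+30],None,fx=8,fy=8,interpolation=cv2.INTER_CUBIC)
print('origins',pt-[35,30],ps-[20,30]); cv2.imwrite('pics/tip.png',np.hstack([A,B])[:,:,::-1])"
```

```text
t 24.6 tcp [0.4984 0.275  0.0681] F [ 0.3  0.4 -1.6] yawy -0.1138 tilt [-0.0003  0.0011] w 0.257 g 45.0 q [ 0.03  0.69 -0.77  1.87  0.63  0.85 -1.17]
delta [-1.0, 0.1, 0.1] twist [-0.0004, -0.0011, -0.0008]
uv -0.04211380186571698 0.17296036764186712
top tip,front [[221.1, 221.2], [193.5, 220.9]] rail corners [[227.4, 242.4], [229.1, 170.2]]
scene tip,front [[273.7, 153.0], [303.8, 145.7]] rail corners [[256.3, 132.8], [291.1, 187.2]]
origins [186 191] [253 122]
```

View pics/tip.png

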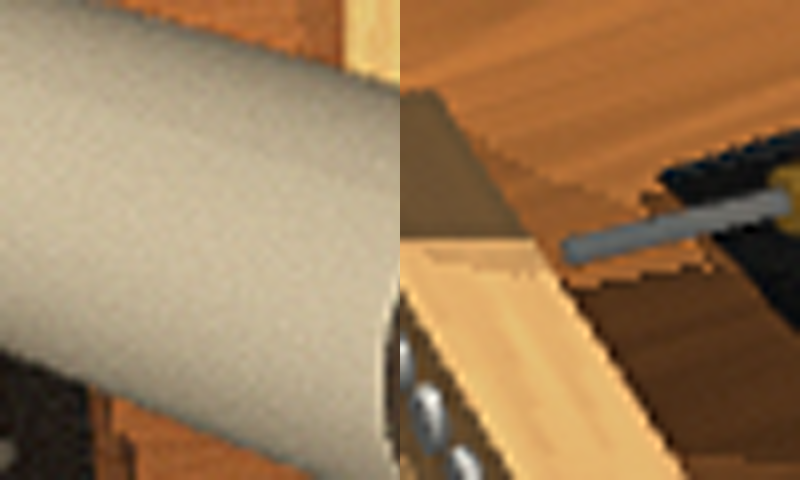

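The tip (scene px (274,153)) matches its prediction and the rail's fit. I advance into the hole slowly, watching the force.

Request:
servo_tool --steps '[{"gripper": -1, "delta_pos": [-6, 0, 0], "twist": [0, 0, 0]}, {"gripper": -1, "delta_pos": [-12, 0, 0], "twist": [0, 0, 0]}, {"gripper": -1, "delta_pos": [-18, 0, 0], "twist": [0, 0, 0]}, {"gripper": -1, "delta_pos": [-23, 0, 0], "twist": [0, 0, 0]}, {"gripper": -1, "delta_pos": [-28, 0, 0], "twist": [0, 0, 0]}]'

```text
time_s: 25.1
tcp_pos: [0.4952, 0.2467, 0.0682]
orientation: [[0.113, 0.994, 0.0], [0.994, -0.113, 0.0], [0.0, 0.0, -1.0]]
wrist_force: [0.4, -0.4, -1.6]
gripper_width: 0.256
grip_force: 45.0
```

```bash
python3 -c "
from h import *
go(*uv(-.042,.100),.068,-.113); print(touv(*arm.get_obs()['tcp_pos'][:2]))"
```

```text
t 25.1 tcp [0.4952 0.2467 0.0682] F [ 0.4 -0.4 -1.6] yawy -0.1128 tilt [0.0002 0.0005] w 0.256 g 45.0 q [ 0.08  0.66 -0.77  1.91  0.62  0.83 -1.14]
delta [-44.4, 0.0, 0.2] twist [0.0002, -0.0005, 0.0002]
(np.float64(-0.04202013700984614), np.float64(0.14444044902118694))
```

Request:
servo_tool --steps '[{"gripper": -1, "delta_pos": [-8, 0, 0], "twist": [0, 0, 0]}, {"gripper": -1, "delta_pos": [-16, 0, 0], "twist": [0, 0, 0]}, {"gripper": -1, "delta_pos": [-25, 0, 0], "twist": [0, 0, 0]}, {"gripper": -1, "delta_pos": [-34, 0, 0], "twist": [0, 0, 0]}, {"gripper": -1, "delta_pos": [-44, 0, 0], "twist": [0, 0, 0]}]'

```text
time_s: 25.6
tcp_pos: [0.4903, 0.2022, 0.0682]
orientation: [[0.113, 0.994, 0.0], [0.994, -0.113, 0.0], [0.0, 0.0, -1.0]]
wrist_force: [0.3, 0.0, -2.0]
gripper_width: 0.257
grip_force: 45.0
```

```bash
python3 -c "
from h import *
st(); print(touv(*arm.get_obs()['tcp_pos'][:2]))
snap('scene','s4.png',(180,110,330,230),4)"
```

```text
25.6 [0.4903 0.2022 0.0682] F [ 0.3  0.  -2. ] Ttool [-0.12  0.04  0.01] row3 [ 2.e-04  1.e-04 -1.e+00] yawy -0.1132 g 45.0
(np.float64(-0.041938542646391234), np.float64(0.09974996043066837))
```

View pics/s4.png

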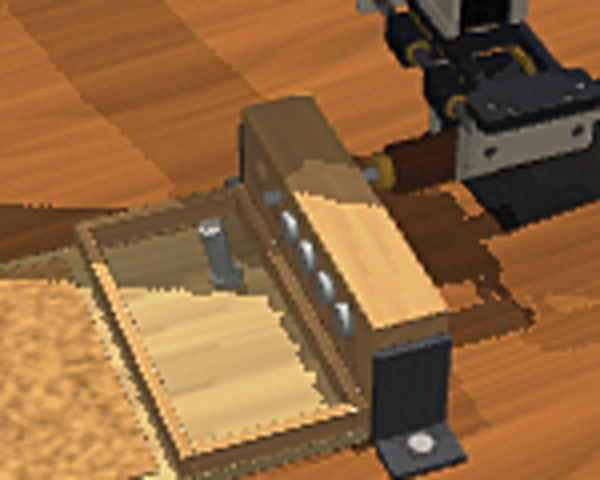

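Pin1 has dropped into the tray (standing at (215,255)) and the shank is right through. Next is pin2.

Request:
servo_tool --steps '[{"gripper": -1, "delta_pos": [25, 0, 0], "twist": [0, 0, 0]}, {"gripper": -1, "delta_pos": [60, 0, 0], "twist": [0, 0, 0]}, {"gripper": -1, "delta_pos": [72, 0, 0], "twist": [0, 0, 0]}, {"gripper": -1, "delta_pos": [72, 28, 0], "twist": [0, 0, 0]}, {"gripper": -1, "delta_pos": [72, 28, 0], "twist": [0, 0, 0]}]'

```text
time_s: 26.15
tcp_pos: [0.53, 0.2708, 0.0683]
orientation: [[0.115, 0.993, 0.003], [0.993, -0.115, 0.0], [0.001, 0.003, -1.0]]
wrist_force: [0.1, -1.1, -1.4]
gripper_width: 0.256
grip_force: 45.0
```

```bash
cat >> h.py <<'E'
def chk(u,v,tray=True,pins=True):
    np.set_printoptions(precision=4,suppress=True)
    optics.read_camera('scene'); o=arm.get_obs(); t=np.array(o['tcp_pos'])
    print('uvz',np.round(touv(*t[:2]),4),'pred tip',proj('scene',[*(t[:2]-.13*RV),t[2]-.003])[0].round(1),'front',proj('scene',[*(t[:2]-.05*RV),t[2]-.003])[0].round(1))
    try:
        m=silhouettes('punch','scene')[0]['pixels']; ys,xs=np.where(m); i=xs<=xs.min()+1; print('tip px',xs.min(),ys[i].mean(),'line',[round(float(ys[xs==c].mean()),1) for c in range(xs.min()+3,xs.min()+24,5)])
    except Exception as e: print('punch',e)
    if tray:
        try: print('tray',fit('tray',TRAY,[.5044,-.0314,-.12],0,('scene',)))
        except Exception as e: print('tray',e)
    if pins: print('pins',[(np.round(d['point'],3).tolist(),round(d['confidence'],2)) for d in boxes_of('pin0','scene')])
    go(*uv(u,v),.068,-.113)
E
python3 -c "
from h import *
chk(-.014,.172)"
```

```text
uvz [-0.0121  0.1719] pred tip [278.2 160.6] front [308.7 153.1]
tip px 279 160.5 line [159.5, 158.5, 157.5, 156.5, 155.0]
tray (array([ 0.5048, -0.0318, -0.113 ]), np.float64(0.015416659015758566))
pins [([0.596, 0.066, 0.064], 0.61)]
t 26.35 tcp [0.5255 0.2711 0.0679] F [-0.4  0.  -2.2] yawy -0.113 tilt [-0.001  -0.0001] w 0.254 g 45.0 q [ 0.04  0.72 -0.76  1.81  0.63  0.87 -1.13]
delta [-0.2, 0.7, -0.1] twist [-0.001, 0.0002, 0.0]
```

Request:
servo_tool --steps '[{"gripper": -1, "delta_pos": [-8, 0, 0], "twist": [0, 0, 0]}, {"gripper": -1, "delta_pos": [-15, 0, 0], "twist": [0, 0, 0]}, {"gripper": -1, "delta_pos": [-20, 0, 0], "twist": [0, 0, 0]}, {"gripper": -1, "delta_pos": [-24, 0, 0], "twist": [0, 0, 0]}, {"gripper": -1, "delta_pos": [-28, 0, 0], "twist": [0, 0, 0]}]'

```text
time_s: 26.85
tcp_pos: [0.5232, 0.2433, 0.0683]
orientation: [[0.113, 0.994, 0.0], [0.994, -0.113, 0.001], [0.001, 0.0, -1.0]]
wrist_force: [0.5, -0.3, -2.3]
gripper_width: 0.26
grip_force: 45.0
```

Request:
servo_tool --steps '[{"gripper": -1, "delta_pos": [-8, 0, 0], "twist": [0, 0, 0]}, {"gripper": -1, "delta_pos": [-17, 0, 0], "twist": [0, 0, 0]}, {"gripper": -1, "delta_pos": [-26, 0, 0], "twist": [0, 0, 0]}, {"gripper": -1, "delta_pos": [-35, 0, 0], "twist": [0, 0, 0]}, {"gripper": -1, "delta_pos": [-45, 0, 0], "twist": [0, 0, 0]}]'

```text
time_s: 27.35
tcp_pos: [0.518, 0.1981, 0.0681]
orientation: [[0.113, 0.994, 0.0], [0.994, -0.113, 0.0], [0.0, 0.0, -1.0]]
wrist_force: [0.2, 0.3, -2.2]
gripper_width: 0.258
grip_force: 45.0
```

```bash
python3 -c "
from h import *
chk(-.014,.0995,True,True)"
```

```text
uvz [-0.0138  0.0963] pred tip [248.  167.6] front [279.6 159.8]
tip px 250 166.5 line [166.5, nan, nan, nan, nan]
tray (array([ 0.5053, -0.0317, -0.1103]), np.float64(0.02741663013032833))
pins [([0.478, 0.042, 0.047], 0.43), ([0.591, 0.066, 0.065], 0.42)]
t 27.55 tcp [0.5182 0.1987 0.0682] F [ 0.5 -0.2 -1. ] yawy -0.1138 tilt [0.0003 0.0006] w 0.258 g 45.0 q [ 0.18  0.67 -0.77  1.9   0.62  0.83 -1.04]
delta [0.1, -0.2, 0.2] twist [0.0002, -0.0006, -0.0008]h.py:60: RuntimeWarning: Mean of empty slice.
  m=silhouettes('punch','scene')[0]['pixels']; ys,xs=np.where(m); i=xs<=xs.min()+1; print('tip px',xs.min(),ys[i].mean(),'line',[round(float(ys[xs==c].mean()),1) for c in range(xs.min()+3,xs.min()+24,5)])
  ret = ret.dtype.type(ret / rcount)
```

Request:
servo_tool --steps '[{"gripper": -1, "delta_pos": [25, 0, 0], "twist": [0, 0, 0]}, {"gripper": -1, "delta_pos": [60, 0, 0], "twist": [0, 0, 0]}, {"gripper": -1, "delta_pos": [72, 0, 0], "twist": [0, 0, 0]}, {"gripper": -1, "delta_pos": [72, 28, 0], "twist": [0, 0, 0]}, {"gripper": -1, "delta_pos": [72, 28, 0], "twist": [0, 0, 0]}]'

```text
time_s: 28.05
tcp_pos: [0.5576, 0.2676, 0.0684]
orientation: [[0.114, 0.993, 0.003], [0.993, -0.114, 0.001], [0.001, 0.003, -1.0]]
wrist_force: [1.0, -0.3, -1.4]
gripper_width: 0.255
grip_force: 45.0
```

```bash
python3 -W ignore -c "
from h import *
chk(.014,.172)
for u in(-.042,-.014,.014,.042,.07):
  p=proj('scene',[*uv(u,-.028),.065])[0]; im=optics.read_camera('scene'); x,y=p.round().astype(int); print(u,p.round(1),im[y-1:y+2,x-1:x+2].mean((0,1)).round())"
```

```text
uvz [0.0157 0.1718] pred tip [282.8 167.7] front [313.7 160. ]
tip px 284 167.33333333333334 line [167.0, 166.0, 164.5, 163.5, 162.5]
tray (array([ 0.5046, -0.0319, -0.1133]), np.float64(0.027293489416860023))
pins [([0.478, 0.04, 0.039], 0.43), ([0.594, 0.067, 0.065], 0.39)]
t 28.25 tcp [0.5532 0.2676 0.0679] F [ 0.1 -0.6 -3.2] yawy -0.1125 tilt [-0.0009  0.0003] w 0.259 g 45.0 q [ 0.05  0.75 -0.75  1.75  0.63  0.9  -1.09]
delta [0.2, 0.8, -0.1] twist [-0.0009, -0.0002, 0.0005]
-0.042 [246.1 159.7] [90. 68. 42.]
-0.014 [250.2 166.9] [90. 68. 42.]
0.014 [254.5 174.3] [94. 89. 84.]
0.042 [258.9 182. ] [84. 77. 68.]
0.07 [263.5 189.9] [88. 84. 78.]
```

Request:
servo_tool --steps '[{"gripper": -1, "delta_pos": [-8, 0, 0], "twist": [0, 0, 0]}, {"gripper": -1, "delta_pos": [-15, 0, 0], "twist": [0, 0, 0]}, {"gripper": -1, "delta_pos": [-20, 0, 0], "twist": [0, 0, 0]}, {"gripper": -1, "delta_pos": [-24, 0, 0], "twist": [0, 0, 0]}, {"gripper": -1, "delta_pos": [-28, 0, 0], "twist": [0, 0, 0]}]'

```text
time_s: 29.0
tcp_pos: [0.5509, 0.2392, 0.0682]
orientation: [[0.113, 0.994, 0.0], [0.994, -0.113, 0.001], [0.001, 0.0, -1.0]]
wrist_force: [1.0, 1.0, -1.9]
gripper_width: 0.259
grip_force: 45.0
```

Request:
servo_tool --steps '[{"gripper": -1, "delta_pos": [-8, 0, 0], "twist": [0, 0, 0]}, {"gripper": -1, "delta_pos": [-17, 0, 0], "twist": [0, 0, 0]}, {"gripper": -1, "delta_pos": [-26, 0, 0], "twist": [0, 0, 0]}, {"gripper": -1, "delta_pos": [-35, 0, 0], "twist": [0, 0, 0]}, {"gripper": -1, "delta_pos": [-45, 0, 0], "twist": [0, 0, 0]}]'

```text
time_s: 29.5
tcp_pos: [0.5457, 0.194, 0.0682]
orientation: [[0.113, 0.994, 0.0], [0.994, -0.113, 0.0], [0.0, 0.0, -1.0]]
wrist_force: [-0.7, -0.0, -1.7]
gripper_width: 0.259
grip_force: 45.0
```

Request:
servo_tool --steps '[{"gripper": -1, "delta_pos": [0, 0, 0], "twist": [0, 0, 0]}, {"gripper": -1, "delta_pos": [35, 0, 0], "twist": [0, 0, 0]}, {"gripper": -1, "delta_pos": [72, 0, 0], "twist": [0, 0, 0]}, {"gripper": -1, "delta_pos": [72, 28, 0], "twist": [0, 0, 0]}, {"gripper": -1, "delta_pos": [72, 28, 0], "twist": [0, 0, 0]}]'

```text
time_s: 30.0
tcp_pos: [0.585, 0.2646, 0.0687]
orientation: [[0.113, 0.994, 0.004], [0.994, -0.113, 0.002], [0.002, 0.003, -1.0]]
wrist_force: [1.0, -1.5, -3.4]
gripper_width: 0.256
grip_force: 45.0
```

```bash
cat >> h.py <<'E'
def heads():
    im=optics.read_camera('scene')
    for u in(-.042,-.014,.014,.042,.07):
        x,y=proj('scene',[*uv(u,-.028),.065])[0].round().astype(int); print(u,im[y-1:y+2,x-1:x+2].mean((0,1)).round())
E
python3 -W ignore -c "
from h import *
chk(.042,.172);heads()"
```

```text
uvz [0.0435 0.1712] pred tip [287.3 175.1] front [318.7 167.1]
tip px 288 174.5 line [174.5, 173.0, 172.0, 170.5, 169.5]
tray (array([ 0.5045, -0.0314, -0.1227]), np.float64(0.04547242273792313))
pins [([0.503, 0.042, 0.039], 0.57), ([0.596, 0.067, 0.066], 0.49), ([0.477, 0.04, 0.041], 0.44)]
t 30.2 tcp [0.5808 0.2632 0.0679] F [ 1.   0.5 -1.3] yawy -0.1128 tilt [-0.0011  0.0002] w 0.255 g 45.0 q [ 0.05  0.78 -0.75  1.69  0.63  0.93 -1.05]
delta [1.5, 0.9, -0.1] twist [-0.0011, -0.0, 0.0002]
-0.042 [91. 69. 43.]
-0.014 [91. 69. 42.]
0.014 [95. 72. 45.]
0.042 [87. 79. 69.]
0.07 [88. 84. 78.]
```

Three are out. Now pin4.

Request:
servo_tool --steps '[{"gripper": -1, "delta_pos": [-8, 0.5, 0], "twist": [0, 0, 0]}, {"gripper": -1, "delta_pos": [-14, 0.5, 0], "twist": [0, 0, 0]}, {"gripper": -1, "delta_pos": [-19, 0.5, 0], "twist": [0, 0, 0]}, {"gripper": -1, "delta_pos": [-23, 0.5, 0], "twist": [0, 0, 0]}, {"gripper": -1, "delta_pos": [-27, 0.5, 0], "twist": [0, 0, 0]}]'

```text
time_s: 30.75
tcp_pos: [0.5792, 0.236, 0.0683]
orientation: [[0.113, 0.994, 0.0], [0.994, -0.113, 0.001], [0.001, 0.0, -1.0]]
wrist_force: [0.6, 0.2, -1.6]
gripper_width: 0.263
grip_force: 45.0
```

Request:
servo_tool --steps '[{"gripper": -1, "delta_pos": [-8, 0, 0], "twist": [0, 0, 0]}, {"gripper": -1, "delta_pos": [-17, 0, 0], "twist": [0, 0, 0]}, {"gripper": -1, "delta_pos": [-26, 0, 0], "twist": [0, 0, 0]}, {"gripper": -1, "delta_pos": [-35, 0, 0], "twist": [0, 0, 0]}, {"gripper": -1, "delta_pos": [-45, 0, 0], "twist": [0, 0, 0]}]'

```text
time_s: 31.25
tcp_pos: [0.574, 0.1907, 0.0681]
orientation: [[0.113, 0.994, 0.0], [0.994, -0.113, 0.0], [0.0, 0.0, -1.0]]
wrist_force: [0.5, -0.1, -3.2]
gripper_width: 0.255
grip_force: 45.0
```

Request:
servo_tool --steps '[{"gripper": -1, "delta_pos": [0, 0, 0], "twist": [0, 0, 0]}, {"gripper": -1, "delta_pos": [35, 0, 0], "twist": [0, 0, 0]}, {"gripper": -1, "delta_pos": [72, 0, 0], "twist": [0, 0, 0]}, {"gripper": -1, "delta_pos": [72, 28, 0], "twist": [0, 0, 0]}, {"gripper": -1, "delta_pos": [72, 28, 0], "twist": [0, 0, 0]}]'

```text
time_s: 31.75
tcp_pos: [0.6132, 0.2614, 0.0687]
orientation: [[0.113, 0.994, 0.004], [0.994, -0.113, 0.002], [0.002, 0.003, -1.0]]
wrist_force: [1.0, -1.6, -2.3]
gripper_width: 0.257
grip_force: 45.0
```

```bash
python3 -W ignore -c "
from h import *
chk(.07,.172);heads()"
```

```text
uvz [0.0719 0.1712] pred tip [292.4 183. ] front [324.1 174.6]
tip px 293 182.5 line [182.5, 181.0, 179.5, 178.0, 177.0]
tray (array([ 0.5048, -0.0318, -0.1114]), np.float64(0.043549349376028015))
pins [([0.531, 0.039, 0.038], 0.43), ([0.48, 0.043, 0.042], 0.41)]
t 31.95 tcp [0.6092 0.26   0.0679] F [-0.   0.8 -2.6] yawy -0.1128 tilt [-0.001   0.0002] w 0.258 g 45.0 q [ 0.06  0.81 -0.74  1.62  0.64  0.96 -1.02]
delta [1.5, 0.3, -0.1] twist [-0.0011, -0.0001, 0.0002]
-0.042 [92. 69. 42.]
-0.014 [92. 69. 43.]
0.014 [91. 69. 43.]
0.042 [101.  77.  47.]
0.07 [90. 86. 79.]
```

Request:
servo_tool --steps '[{"gripper": -1, "delta_pos": [-8, 0, 0], "twist": [0, 0, 0]}, {"gripper": -1, "delta_pos": [-14, 0, 0], "twist": [0, 0, 0]}, {"gripper": -1, "delta_pos": [-19, 0, 0], "twist": [0, 0, 0]}, {"gripper": -1, "delta_pos": [-23, 0, 0], "twist": [0, 0, 0]}, {"gripper": -1, "delta_pos": [-27, 0, 0], "twist": [0, 0, 0]}]'

```text
time_s: 32.5
tcp_pos: [0.6071, 0.2328, 0.0683]
orientation: [[0.113, 0.994, 0.0], [0.994, -0.113, 0.001], [0.001, 0.0, -1.0]]
wrist_force: [-0.0, -0.1, -1.6]
gripper_width: 0.258
grip_force: 45.0
```

Request:
servo_tool --steps '[{"gripper": -1, "delta_pos": [-8, 0, 0], "twist": [0, 0, 0]}, {"gripper": -1, "delta_pos": [-17, 0, 0], "twist": [0, 0, 0]}, {"gripper": -1, "delta_pos": [-26, 0, 0], "twist": [0, 0, 0]}, {"gripper": -1, "delta_pos": [-35, 0, 0], "twist": [0, 0, 0]}, {"gripper": -1, "delta_pos": [-45, 0, 0], "twist": [0, 0, 0]}]'

```text
time_s: 33.0
tcp_pos: [0.6018, 0.1875, 0.0681]
orientation: [[0.113, 0.994, 0.0], [0.994, -0.113, 0.0], [0.0, 0.0, -1.0]]
wrist_force: [-0.2, 0.1, -2.8]
gripper_width: 0.26
grip_force: 45.0
```

Request:
servo_tool --steps '[{"gripper": -1, "delta_pos": [0, 0, 0], "twist": [0, 0, 0]}, {"gripper": -1, "delta_pos": [35, 0, 0], "twist": [0, 0, 0]}, {"gripper": -1, "delta_pos": [72, 0, 0], "twist": [0, 0, 0]}, {"gripper": -1, "delta_pos": [90, 0, 0], "twist": [0, 0, 0]}, {"gripper": -1, "delta_pos": [90, 0, 0], "twist": [0, 0, 0]}]'

```text
time_s: 33.5
tcp_pos: [0.6108, 0.2837, 0.0689]
orientation: [[0.107, 0.994, 0.0], [0.994, -0.107, 0.005], [0.005, -0.0, -1.0]]
wrist_force: [-0.4, 0.3, -1.9]
gripper_width: 0.261
grip_force: 45.0
```

```bash
python3 -W ignore -c "
from h import *
chk(.07,.172);heads(); go(.4577,.385,.07,-.126)
p=optics.read_camera('top'); print('top pins',[(np.round(d['point'],3).tolist(),round(d['confidence'],2)) for d in boxes_of('pin0','top')])"
```

```text
uvz [0.0694 0.1915] pred tip [300.1 180. ] front [331.5 171.8]
punch list index out of range
tray (array([ 0.5049, -0.0317, -0.107 ]), np.float64(0.055772229134135085))
pins [([0.532, 0.039, 0.038], 0.65), ([0.506, 0.039, 0.042], 0.54), ([0.561, 0.036, 0.04], 0.47), ([0.591, 0.038, 0.036], 0.47)]
t 33.7 tcp [0.6123 0.2764 0.0678] F [ 0.4  0.6 -1.9] yawy -0.1143 tilt [-0.0002 -0.0011] w 0.26 g 45.0 q [ 0.03  0.82 -0.74  1.6   0.64  0.98 -1.03]
delta [-15.2, -0.9, -0.2] twist [-0.0001, 0.0011, -0.0013]
-0.042 [92. 69. 43.]
-0.014 [92. 70. 43.]
0.014 [92. 70. 43.]
0.042 [101.  76.  47.]
0.07 [101.  77.  47.]
t 33.75 tcp [0.6124 0.2761 0.0678] F [ 0.1 -0.2 -2.3] yawy -0.1147 tilt [-0.0001 -0.0011] w 0.255 g 45.0 q [ 0.03  0.82 -0.74  1.6   0.64  0.98 -1.03]
delta [90.5, -166.1, -2.2] twist [-0.0, 0.0011, 0.0113]
top pins []
```

All five holes are clear, the detected pins lie inside the walled end, and the tray hasn't moved. The punch goes back to its mat.

Request:
servo_tool --steps '[{"gripper": -1, "delta_pos": [23, -42, 0], "twist": [0, 0, 0]}, {"gripper": -1, "delta_pos": [46, -84, 0], "twist": [0, 0, 0]}, {"gripper": -1, "delta_pos": [68, -126, 0], "twist": [0, 0, 0.01]}, {"gripper": -1, "delta_pos": [90, -160, 0], "twist": [0, 0, 0.01]}, {"gripper": -1, "delta_pos": [90, -166, 0], "twist": [0, 0, 0.01]}]'

```text
time_s: 34.35
tcp_pos: [0.4513, 0.3912, 0.0693]
orientation: [[0.114, 0.993, -0.002], [0.993, -0.114, 0.004], [0.004, -0.003, -1.0]]
wrist_force: [-0.9, -0.2, -1.7]
gripper_width: 0.253
grip_force: 45.0
```

Request:
servo_tool --steps '[{"gripper": -1, "delta_pos": [0, 0, 0], "twist": [0, 0, 0]}, {"gripper": -1, "delta_pos": [0, 0, 20], "twist": [0, 0, 0]}, {"gripper": -1, "delta_pos": [0, 0, 40], "twist": [0, 0, 0]}, {"gripper": -1, "delta_pos": [0, 0, 40], "twist": [0, 0, 0]}]'

```text
time_s: 34.75
tcp_pos: [0.4573, 0.3825, 0.0249]
orientation: [[0.126, 0.992, -0.003], [0.992, -0.126, -0.004], [-0.005, -0.003, -1.0]]
wrist_force: [-1.2, -0.8, -2.4]
gripper_width: 0.257
grip_force: 45.0
```

```bash
python3 -W ignore -c "
from h import *
go(.4577,.3855,.0178,-.126)"
```

```text
t 34.75 tcp [0.4573 0.3825 0.0249] F [-1.2 -0.8 -2.4] yawy -0.126 tilt [-0.0033 -0.0043] w 0.257 g 45.0 q [-0.22  0.78 -0.71  1.81  0.68  0.82 -1.4 ]
delta [3.1, 0.0, 7.1] twist [-0.0028, 0.0047, 0.0]
```

Request:
servo_tool --steps '[{"gripper": -1, "delta_pos": [0, 0, 3], "twist": [0, 0, 0]}, {"gripper": -1, "delta_pos": [0, 0, 6], "twist": [0, 0, 0]}, {"gripper": -1, "delta_pos": [0, 0, 8], "twist": [0, 0, 0]}, {"gripper": -1, "delta_pos": [0, 0, 8], "twist": [0, 0, 0]}]'

```text
time_s: 35.15
tcp_pos: [0.4575, 0.3862, 0.0204]
orientation: [[0.123, 0.992, 0.0], [0.992, -0.123, 0.001], [0.001, 0.0, -1.0]]
wrist_force: [0.0, 0.9, -2.8]
gripper_width: 0.257
grip_force: 45.0
```

```bash
python3 -W ignore -c "
from h import *
st()"
```

```text
35.15 [0.4575 0.3862 0.0204] F [ 0.   0.9 -2.8] Ttool [-0.12  0.    0.04] row3 [ 6.e-04  3.e-04 -1.e+00] yawy -0.123 g 45.0
```

Request:
servo_tool --steps '[{"gripper": -1, "delta_pos": [0, 0, 1], "twist": [0, 0, 0]}, {"gripper": -1, "delta_pos": [0, 0, 1.8], "twist": [0, 0, 0]}, {"gripper": -1, "delta_pos": [0, 0, 1.8], "twist": [0, 0, 0]}]'

```text
time_s: 35.45
tcp_pos: [0.4573, 0.3862, 0.0185]
orientation: [[0.123, 0.992, 0.0], [0.992, -0.123, 0.0], [0.0, 0.0, -1.0]]
wrist_force: [0.4, -0.2, -2.2]
gripper_width: 0.257
grip_force: 45.0
```

Request:
servo_tool --steps '[{"gripper": -1, "delta_pos": [0, 0, 0.5], "twist": [0, 0, 0]}, {"gripper": -1, "delta_pos": [0, 0, 0.5], "twist": [0, 0, 0]}]'

```text
time_s: 35.65
tcp_pos: [0.4573, 0.3862, 0.0185]
orientation: [[0.123, 0.992, 0.001], [0.992, -0.123, 0.0], [0.0, 0.0, -1.0]]
wrist_force: [-1.4, -0.9, 4.8]
gripper_width: 0.258
grip_force: 45.0
```

Request:
servo_tool --steps '[{"gripper": 0, "delta_pos": [0, 0, 0], "twist": [0, 0, 0]}, {"gripper": 0, "delta_pos": [0, 0, 0], "twist": [0, 0, 0]}, {"gripper": 0, "delta_pos": [0, 0, 0], "twist": [0, 0, 0]}, {"gripper": 0, "delta_pos": [0, 0, -30], "twist": [0, 0, 0]}, {"gripper": 0, "delta_pos": [0, 0, -75], "twist": [0, 0, 0]}]'

```text
time_s: 36.15
tcp_pos: [0.4556, 0.3844, 0.091]
orientation: [[0.122, 0.992, -0.005], [0.992, -0.122, -0.003], [-0.004, -0.004, -1.0]]
wrist_force: [1.1, 0.8, 0.1]
gripper_width: 0.502
grip_force: 0.0
```

Request:
servo_tool --steps '[{"gripper": -1, "delta_pos": [0, 0, -45], "twist": [0, 0, 0]}, {"gripper": -1, "delta_pos": [0, 0, -95], "twist": [0, 0, 0]}, {"gripper": -1, "delta_pos": [-48, 0, -110], "twist": [0, 0, 0]}, {"gripper": -1, "delta_pos": [-96, 0, -110], "twist": [0, 0, 0]}, {"gripper": -1, "delta_pos": [-144, 0, -110], "twist": [0, 0, 0]}]'

```text
time_s: 36.65
tcp_pos: [0.4396, 0.2422, 0.2035]
orientation: [[0.122, 0.993, 0.002], [0.993, -0.122, 0.001], [0.001, 0.002, -1.0]]
wrist_force: [1.4, -1.3, 0.2]
gripper_width: 0.115
grip_force: 0.0
```

```bash
python3 -W ignore -c "
from h import *
np.set_printoptions(precision=4,suppress=True)
optics.read_camera('scene')
print(fit('punch',PUNCH,[.457,.386,-1.7],.015,('scene',)))
print('tray',fit('tray',TRAY,[.5044,-.0314,-.12],0,('scene',)))
d=uv(0,-.190); print(d); go(*d,.195,-.113)"
```

```text
(array([ 0.4565,  0.3853, -1.6655]), np.float64(0.16034972691691987))
tray (array([ 0.5042, -0.032 , -0.1172]), np.float64(0.06369020192813984))
[ 0.4993 -0.0904]
t 36.8 tcp [0.4404 0.2384 0.2025] F [-0.8  0.9  0.7] yawy -0.1301 tilt [ 0.0004 -0.0029] w 0.012 g 0.0 q [ 0.23  0.39 -0.95  1.94  0.38  1.   -1.02]
delta [-318.3, 101.0, 8.5] twist [0.0007, 0.0029, -0.0171]
```

Request:
servo_tool --steps '[{"gripper": -1, "delta_pos": [-46, 14, 0], "twist": [0, 0, 0]}, {"gripper": -1, "delta_pos": [-92, 28, 0], "twist": [0, 0, 0]}, {"gripper": -1, "delta_pos": [-138, 42, 0], "twist": [0, 0, 0]}, {"gripper": -1, "delta_pos": [-184, 58, 0], "twist": [0, 0, 0]}, {"gripper": -1, "delta_pos": [-230, 73, 0], "twist": [0, 0, -0.01]}]'

```text
time_s: 37.3
tcp_pos: [0.4849, 0.0057, 0.2033]
orientation: [[0.11, 0.994, 0.002], [0.994, -0.11, 0.001], [0.001, 0.002, -1.0]]
wrist_force: [0.6, -0.2, 0.2]
gripper_width: 0.004
grip_force: 0.0
```

Request:
servo_tool --steps '[{"gripper": -1, "delta_pos": [-45, 14, 0], "twist": [0, 0, 0]}, {"gripper": -1, "delta_pos": [-88, 28, 0], "twist": [0, 0, 0]}, {"gripper": -1, "delta_pos": [-88, 28, 40], "twist": [0, 0, 0]}, {"gripper": -1, "delta_pos": [-88, 28, 80], "twist": [0, 0, 0]}, {"gripper": -1, "delta_pos": [-88, 28, 80], "twist": [0, 0, 0]}]'

```text
time_s: 37.8
tcp_pos: [0.4986, -0.0833, 0.1185]
orientation: [[0.112, 0.994, -0.008], [0.994, -0.112, 0.004], [0.003, -0.008, -1.0]]
wrist_force: [-0.8, 0.1, 0.1]
gripper_width: 0.003
grip_force: 0.0
```

```bash
python3 -W ignore -c "
from h import *
print(wfit([.505,-.033,-.1])); print('pins',[(np.round(d['point'],3).tolist(),round(d['confidence'],2)) for d in boxes_of('pin0','wrist')])
go(*uv(.001,-.190),.03,-.113)"
```

```text
(array([ 0.51219473, -0.03279674, -0.11233805]), np.float64(0.08379079962287146))
pins [([0.48, 0.046, 0.046], 0.97), ([0.582, 0.03, 0.044], 0.86), ([0.527, 0.034, 0.052], 0.79), ([0.552, 0.036, 0.048], 0.75), ([0.5, 0.041, 0.048], 0.68)]
t 37.95 tcp [ 0.5032 -0.0829  0.1241] F [ 0.1  0.8 -0.4] yawy -0.1105 tilt [0.0019 0.0012] w 0.005 g 0.0 q [ 0.76  0.5  -0.8   1.99  0.47  0.85 -0.41]
delta [-8.0, -2.3, 94.1] twist [0.0017, -0.0014, 0.0025]
```

All five pins show in the tray. I go down on the pad.

Request:
servo_tool --steps '[{"gripper": -1, "delta_pos": [-8, -2, 35], "twist": [0, 0, 0]}, {"gripper": -1, "delta_pos": [-8, -2, 70], "twist": [0, 0, 0]}, {"gripper": -1, "delta_pos": [-8, -2, 92], "twist": [0, 0, 0]}, {"gripper": -1, "delta_pos": [-8, -2, 92], "twist": [0, 0, 0]}, {"gripper": -1, "delta_pos": [-8, -2, 92], "twist": [0, 0, 0]}]'

```text
time_s: 38.45
tcp_pos: [0.5007, -0.0917, 0.0326]
orientation: [[0.112, 0.994, 0.003], [0.994, -0.112, 0.0], [0.0, 0.003, -1.0]]
wrist_force: [-0.2, 0.3, -0.6]
gripper_width: 0.002
grip_force: 0.0
```

```bash
python3 -W ignore -c "
from h import *
go(*uv(.001,-.190),.0244,-.113)"
```

```text
t 38.45 tcp [ 0.5007 -0.0917  0.0326] F [-0.2  0.3 -0.6] yawy -0.1118 tilt [0.0029 0.0001] w 0.002 g 0.0 q [ 0.67  0.64 -0.67  2.03  0.62  0.68 -0.52]
delta [1.1, -0.6, 8.2] twist [0.0029, -0.0004, 0.0012]
```

Request:
servo_tool --steps '[{"gripper": -1, "delta_pos": [1, 0, 5], "twist": [0.002, 0, 0]}, {"gripper": -1, "delta_pos": [1, 0, 7.5], "twist": [0.002, 0, 0]}, {"gripper": -1, "delta_pos": [1, 0, 8.2], "twist": [0.002, 0, 0]}, {"gripper": -1, "delta_pos": [1, 0, 8.6], "twist": [0.002, 0, 0]}, {"gripper": -1, "delta_pos": [1, 0, 8.6], "twist": [0.002, 0, 0]}]'

```text
time_s: 38.95
tcp_pos: [0.5004, -0.0914, 0.0242]
orientation: [[0.113, 0.994, 0.001], [0.994, -0.113, -0.001], [-0.001, 0.001, -1.0]]
wrist_force: [-3.2, 0.2, 14.1]
gripper_width: 0.004
grip_force: 7.2
```

Request:
servo_tool --steps '[{"gripper": -1, "delta_pos": [-2, 0, 0], "twist": [0, 0, 0]}, {"gripper": -1, "delta_pos": [-6, 0, 0], "twist": [0, 0, 0]}, {"gripper": -1, "delta_pos": [-11, 1, 0], "twist": [0, 0, -0.005]}, {"gripper": -1, "delta_pos": [-17, 2, 0], "twist": [0, 0, -0.02]}, {"gripper": -1, "delta_pos": [-23, 4, 0], "twist": [0, 0, -0.04]}]'

```text
time_s: 39.45
tcp_pos: [0.5029, -0.1123, 0.0243]
orientation: [[0.07, 0.998, 0.003], [0.998, -0.07, 0.002], [0.003, 0.003, -1.0]]
wrist_force: [-0.5, 5.0, 10.0]
gripper_width: 0.002
grip_force: 5.3
```

Request:
servo_tool --steps '[{"gripper": -1, "delta_pos": [-6, 1.5, 0.2], "twist": [0, 0, -0.02]}, {"gripper": -1, "delta_pos": [-12, 3, 0.2], "twist": [0, 0, -0.04]}, {"gripper": -1, "delta_pos": [-18, 4.5, 0.2], "twist": [0, 0, -0.06]}, {"gripper": -1, "delta_pos": [-24, 6, 0.2], "twist": [0, 0, -0.08]}, {"gripper": -1, "delta_pos": [-30, 7.5, 0.2], "twist": [0, 0, -0.1]}]'

```text
time_s: 39.95
tcp_pos: [0.5086, -0.1427, 0.0243]
orientation: [[-0.03, 1.0, 0.003], [1.0, 0.03, 0.002], [0.002, 0.004, -1.0]]
wrist_force: [-0.9, 5.5, 12.0]
gripper_width: 0.005
grip_force: 6.0
```

```bash
python3 -W ignore -c "
from h import *
print(wfit([.507,-.085,-.05])); print('pins',[(np.round(d['point'],3).tolist(),round(d['confidence'],2)) for d in boxes_of('pin0','wrist')]); st()
go(.5239,-.2504,.0243,.05)"
```

```text
(array([ 0.5107748 , -0.08374931, -0.02178756]), np.float64(0.00486362050036108))
pins []
40.1 [ 0.5088 -0.1441  0.0243] F [-0.4  3.  10.8] Ttool [-0.21  0.63  0.02] row3 [ 9.0e-04  3.9e-03 -1.0e+00] yawy 0.0278 g 5.4
t 40.1 tcp [ 0.5088 -0.1441  0.0243] F [-0.4  3.  10.8] yawy 0.0278 tilt [0.0039 0.001 ] w 0.004 g 5.4 q [ 0.77  0.68 -0.69  1.98  0.66  0.71 -0.3 ]
delta [-106.7, 12.1, -0.1] twist [0.0039, -0.0008, -0.0222]
```

Request:
servo_tool --steps '[{"gripper": -1, "delta_pos": [-4, 0.5, 0.05], "twist": [0.001, 0, -0.01]}, {"gripper": -1, "delta_pos": [-11, 1, 0.05], "twist": [0.001, 0, -0.02]}, {"gripper": -1, "delta_pos": [-18, 2, 0.05], "twist": [0.001, 0, -0.03]}, {"gripper": -1, "delta_pos": [-25, 3, 0.05], "twist": [0.001, 0, -0.04]}, {"gripper": -1, "delta_pos": [-32, 4, 0.05], "twist": [0.001, 0, -0.05]}]'

```text
time_s: 40.6
tcp_pos: [0.5134, -0.1745, 0.0243]
orientation: [[-0.079, 0.997, 0.002], [0.997, 0.079, 0.002], [0.002, 0.002, -1.0]]
wrist_force: [0.6, 5.7, 12.6]
gripper_width: 0.005
grip_force: 6.2
```

Request:
servo_tool --steps '[{"gripper": -1, "delta_pos": [-7, 1, 0.05], "twist": [0, 0, -0.005]}, {"gripper": -1, "delta_pos": [-14, 2, 0.05], "twist": [0, 0, -0.01]}, {"gripper": -1, "delta_pos": [-21, 3, 0.05], "twist": [0, 0, -0.015]}, {"gripper": -1, "delta_pos": [-28, 4, 0.05], "twist": [0, 0, -0.02]}, {"gripper": -1, "delta_pos": [-35, 5, 0.05], "twist": [0, 0, -0.02]}]'

```text
time_s: 41.1
tcp_pos: [0.5209, -0.209, 0.0243]
orientation: [[-0.099, 0.995, 0.002], [0.995, 0.099, 0.002], [0.002, 0.002, -1.0]]
wrist_force: [-1.2, 5.9, 13.1]
gripper_width: 0.006
grip_force: 6.7
```

```bash
python3 -W ignore -c "
from h import *
p,f=wfit([.517,-.155,.02]); print(p,f); st()
o=arm.get_obs(); t=np.array(o['tcp_pos'])[:2]; M=lambda a:np.array([[np.cos(a),-np.sin(a)],[np.sin(a),np.cos(a)]])
r=M(-p[2])@(t-p[:2]); G=np.array([.521,-.193])+M(.05)@r; print('rel',r); go(*G,.0243,.05)"
```

```text
[ 0.51835073 -0.15049055  0.0583077 ] 0.004299008774024489
41.2 [ 0.5212 -0.2107  0.0243] F [-0.7  2.8 10.9] Ttool [-0.29  0.57 -0.05] row3 [ 4.0e-04  2.4e-03 -1.0e+00] yawy 0.0977 g 5.7
rel [-0.00067725 -0.06027701]
t 41.2 tcp [ 0.5212 -0.2107  0.0243] F [-0.7  2.8 10.9] yawy 0.0977 tilt [0.0023 0.0007] w 0.008 g 5.7 q [ 0.87  0.73 -0.7   1.9   0.67  0.76 -0.11]
delta [-42.5, -2.0, -0.0] twist [0.0024, -0.0005, 0.0477]
```

Request:
servo_tool --steps '[{"gripper": -1, "delta_pos": [-6, -0.3, 0], "twist": [0, 0, 0.01]}, {"gripper": -1, "delta_pos": [-13, -0.6, 0], "twist": [0, 0, 0.02]}, {"gripper": -1, "delta_pos": [-20, -1, 0], "twist": [0, 0, 0.02]}, {"gripper": -1, "delta_pos": [-27, -1.5, 0], "twist": [0, 0, 0.02]}, {"gripper": -1, "delta_pos": [-33, -2, 0], "twist": [0, 0, 0.02]}]'

```text
time_s: 41.7
tcp_pos: [0.5224, -0.2423, 0.0243]
orientation: [[-0.079, 0.997, 0.002], [0.997, 0.079, 0.002], [0.002, 0.002, -1.0]]
wrist_force: [0.2, 5.2, 12.4]
gripper_width: 0.003
grip_force: 6.0
```

Request:
servo_tool --steps '[{"gripper": -1, "delta_pos": [-3, 0, 0], "twist": [0, 0, 0]}, {"gripper": -1, "delta_pos": [-5, 0, 0], "twist": [0, 0, 0]}, {"gripper": -1, "delta_pos": [-5, 0, 0], "twist": [0, 0, 0]}]'

```text
time_s: 42.0
tcp_pos: [0.5227, -0.2476, 0.0243]
orientation: [[-0.078, 0.997, 0.002], [0.997, 0.078, 0.001], [0.001, 0.002, -1.0]]
wrist_force: [-0.9, 5.4, 10.9]
gripper_width: 0.001
grip_force: 5.9
```

```bash
python3 -W ignore -c "
from h import *
p,f=wfit([.52,-.19,.05]); print(p,f); st()
o=arm.get_obs(); t=np.array(o['tcp_pos'])[:2]; M=lambda a:np.array([[np.cos(a),-np.sin(a)],[np.sin(a),np.cos(a)]])
r=M(-p[2])@(t-p[:2]); G=np.array([.521,-.193])+M(.05)@r; print('rel',r); go(*G,.0243,.05)
optics.read_camera('scene'); print(fit('tray',TRAY,[.52,-.19,.05],0,('scene',)))
optics.read_camera('top'); print(fit('tray',TRAY,[.52,-.19,.05],0,('top',)))"
```

```text
[ 0.52102824 -0.1873549   0.0369135 ] 0.0035625488202763117
42.1 [ 0.5227 -0.2476  0.0243] F [-0.8  4.7 10.7] Ttool [-0.12  1.    0.  ] row3 [ 0.0011  0.0021 -1.    ] yawy 0.0786 g 5.9
rel [-0.00058499 -0.0602997 ]
t 42.1 tcp [ 0.5227 -0.2476  0.0243] F [-0.8  4.7 10.7] yawy 0.0786 tilt [0.002  0.0013] w 0.004 g 5.9 q [ 0.92  0.75 -0.7   1.86  0.67  0.78 -0.06]
delta [-5.7, 0.3, 0.0] twist [0.0021, -0.0011, 0.0286]
(array([ 0.51966091, -0.18737466,  0.03931186]), np.float64(0.34052007519099653))
(array([ 0.51967939, -0.18221614,  0.02022861]), np.float64(0.3746236424361548))
```

Request:
servo_tool --steps '[{"gripper": -1, "delta_pos": [-2, 0.2, 0.1], "twist": [0, 0, -0.01]}, {"gripper": -1, "delta_pos": [-4, 0.3, 0.1], "twist": [0, 0, -0.02]}, {"gripper": -1, "delta_pos": [-5.7, 0.3, 0.1], "twist": [0, 0, -0.03]}, {"gripper": -1, "delta_pos": [-5.7, 0.3, 0.1], "twist": [0, 0, -0.03]}]'

```text
time_s: 42.7
tcp_pos: [0.5236, -0.253, 0.0243]
orientation: [[-0.109, 0.994, 0.002], [0.994, 0.109, 0.002], [0.001, 0.002, -1.0]]
wrist_force: [0.6, 4.7, 12.4]
gripper_width: 0.002
grip_force: 6.1
```

Request:
servo_tool --steps '[{"gripper": -1, "delta_pos": [0, 0, -5], "twist": [0, 0, 0]}, {"gripper": -1, "delta_pos": [0, 0, -40], "twist": [0, 0, 0]}, {"gripper": -1, "delta_pos": [-40, 0, -80], "twist": [0, 0, 0]}, {"gripper": -1, "delta_pos": [-85, 0, -120], "twist": [0, 0, 0]}, {"gripper": -1, "delta_pos": [-130, 0, -150], "twist": [0, 0, 0]}]'

```text
time_s: 43.2
tcp_pos: [0.5333, -0.3688, 0.1622]
orientation: [[-0.108, 0.994, -0.002], [0.994, 0.108, -0.0], [-0.0, -0.002, -1.0]]
wrist_force: [1.2, -0.7, -0.9]
gripper_width: 0.004
grip_force: 0.0
```

Request:
servo_tool --steps '[{"gripper": -1, "delta_pos": [-45, 0, 0], "twist": [0, 0, 0]}, {"gripper": -1, "delta_pos": [-90, 0, 0], "twist": [0, 0, 0]}, {"gripper": -1, "delta_pos": [-90, 0, 0], "twist": [0, 0, 0]}]'

```text
time_s: 43.5
tcp_pos: [0.5395, -0.467, 0.1592]
orientation: [[-0.096, 0.995, -0.004], [0.995, 0.096, -0.005], [-0.004, -0.004, -1.0]]
wrist_force: [-0.6, 0.3, -0.7]
gripper_width: 0.007
grip_force: 0.0
```

```bash
cat >> h.py <<'E'
def L(sx,sy,a,w): return [box(*sorted((sx*125,sx*(125-a))),*sorted((sy*125,sy*(125-w))),0,0),box(*sorted((sx*125,sx*(125-w))),*sorted((sy*125,sy*(125-a))),0,0)]
def markfit(n,im):
    w=(im.min(2)>170); m=np.zeros((384,512),np.float32); bx=[]
    for sx in(1,-1):
        for sy in(1,-1):
            B=L(sx,sy,40,10); h=proj(n,xf(np.vstack(B),[.521,-.193,.05])); x0,y0=(h.min(0)-4).astype(int); x1,y1=(h.max(0)+5).astype(int)
            m[y0:y1,x0:x1]=w[y0:y1,x0:x1]; print(n,sx,sy,m[y0:y1,x0:x1].sum()); bx+=B
    return fit('mark',bx,[.521,-.193,.05],0,(n,),{n:m})
E
python3 -W ignore -c "
from h import *
np.set_printoptions(precision=4,suppress=True)
for n in('top','scene'):
  im=optics.read_camera(n); print(n,'tray',fit('tray',TRAY,[.521,-.193,.05],0,(n,))); print(n,'mark',markfit(n,im))
  print('pins',[(np.round(d['point'],3).tolist(),round(d['confidence'],2)) for d in boxes_of('pin0',n)])
st()"
```

```text
top tray (array([ 0.5206, -0.1963,  0.0429]), np.float64(0.014691541757360128))
top 1 1 92.0
top 1 -1 83.0
top -1 1 100.0
top -1 -1 100.0
top mark (array([ 0.5242, -0.1952,  0.0517]), np.float64(0.05170363832751199))
pins [([0.554, -0.114, 0.041], 0.51), ([0.471, -0.117, 0.052], 0.49), ([0.526, -0.114, 0.04], 0.39)]
scene tray (array([ 0.5188, -0.1923,  0.0425]), np.float64(0.07430060834064474))
scene 1 1 144.0
scene 1 -1 170.0
scene -1 1 40.0
scene -1 -1 103.0
scene mark (array([ 0.5211, -0.191 ,  0.0467]), np.float64(0.14020432213663653))
pins [([0.537, -0.122, 0.042], 0.69), ([0.506, -0.12, 0.041], 0.68), ([0.559, -0.121, 0.043], 0.45), ([0.589, -0.114, 0.031], 0.45)]
43.8 [ 0.5432 -0.4553  0.1596] F [0.6 0.5 0. ] Ttool [-0.15  0.02  0.01] row3 [ 0.0016 -0.0027 -1.    ] yawy 0.1096 g 0.0
```

The tray is within about 3 mm and 0.5° of the mark in both cameras. I use the last picture as a final check.

```bash
python3 -W ignore -c "
from h import *
a=optics.read_camera('top')[120:280,100:420]; b=optics.read_camera('scene')[50:300,40:400]
A=cv2.resize(a,(600,300),interpolation=cv2.INTER_CUBIC); B=cv2.resize(b,(432,300),interpolation=cv2.INTER_CUBIC)
o=np.zeros((600,600,3),np.uint8); o[:300]=A; o[300:,:432]=B; cv2.imwrite('pics/fin.png',o[:,:,::-1])
print(optics.read_camera('top') is not None, fit('punch',PUNCH,[.457,.384,-1.69],.015,('top',)))"
```

```text
True (array([ 0.45719511,  0.38214163, -1.69941891]), np.float64(0.011087480682821813))
```

View pics/fin.png

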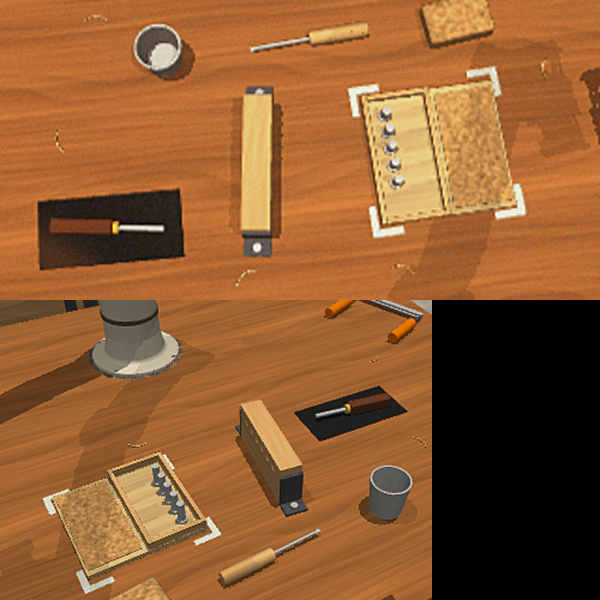

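The picture shows five pins in the walled end (cols 385–400, rows 113–182), the rail empty, the tray inside all four tape corners and the punch flat on its mat. I hand in.

```bash
python3 -c "
from workcell import arm
print(arm.close_job())"
```

```text
the job is handed in; nothing more can be done
None
```

I handed the job in: all five pins (holes 1 to 5; hole 0 was empty) are in the walled end, standing upright rather than lying flat. The tray rests within about 3 mm and 0.5° of centre between the tape corners, the punch is back on its mat, and the tin, chisel and sanding block were left alone.

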